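Tip a batch of steel blanks through the funnel into the sample jar

ROBOT

A 7-joint arm with a two-finger parallel gripper is mounted at the origin on the work surface. World frame = base frame: x ahead of the robot, y to its left, z up, the work surface at z = 0. Lengths are in m, angles in rad, forces in N, time in s.
With the tool pointing down it reaches from about 0.425 to 0.925 m from the base axis. Payload 6.8 kg.
Tool frame: the origin (TCP) lies on the centre line of the jaws, within the pads' length; the fingertips stand 8 mm ahead of it and the grasp point (between the pads) lies 11 mm behind it (r.finger_overhang is the distance from the TCP to the fingertips, in m); x points along the fingers, z is the direction in which the jaws open and shut, and the axes are right-handed (so a half turn about x gives the same grasp; the last joint's range is limited). The gripper opens to 85 mm and grips with 20 to 120 N. Pads are 22 mm wide; open, the fingers measure 114 mm over their backs; the gripper's body (76 mm by 85 mm) begins 54 mm behind the grasp point. The pads swing forward as they close: fully open they stand 13 mm farther back than shut.
Start: joints at [-1.438, 0.477, 0.022, 1.555, -0.011, 1.109, -0.083], TCP at [0.161, 0.656, 0.239] pointing down, gripper open.
Joint ranges: [-2.96, 2.96], [-0.34, 2.1], [-1.41, 1.46], [0.24, 2.44], [-1.37, 4.51], [0.17, 1.92], [-2.96, 2.96]. Speed limits (rad/s): [2.39, 2.39, 3.14, 3.14, 3.14, 3.14, 3.14].

INTERFACE

Orientations are given as a rotation vector (axis times angle).
In Python, from bench import r gives the robot as it stands. The module is installed in compiled form; this text tells all that it offers.
- The arm moves only by the tool play_rows, never from a script. Its argument "plan" is a list of rows, each a list of 5 numbers: the opening, from -1 (shut) to 1 (fully open), then the shift along the world's x, y, z in m, then the turn about the world's z in rad. A call has 1 to 10 rows; each row is the pose to reach, as a shift and turn from the pose commanded when the call began; what a row does not reach only later rows make up. A row lasts 1/10 s, in which the tool goes at most 50 mm and 8.59 degrees, less where a joint would pass 70% of its speed; a pose out of reach is approached as far as the arm can. A call with a gripper value outside its range is refused whole. The fingers move at their own pace and stop on an object; "force" is the grip in N (left out, the last holds). Time passes only in rows, so rows that repeat a pose let the fingers close. It gives the time, the measured TCP pose, the force and the opening at its end, in the units of the state.
- r.get_obs(): the state, without advancing time (a new reading comes with each control period).
- r.grab_frame(name): name is "scene" or "top"; returns a dict with "pixels" (400x640x3 uint8, blue, green, red), "z_map" (400x640 float32, m along the optical axis (not along the pixel's ray), 0 where there is no reading), "vfov" (degrees; the focal length in pixels is half the picture's height over the tangent of half this angle, whatever the lens; pixels are square), "cx", "cy" (the principal point, pixels), "R" (3x3) and "t" (3): a world point X has camera coordinates R X + t. Camera axes: x right, y down, z forward; pixel columns grow to the right and rows downward; lengths in m; the calibration is good to about 2 mm. A picture is of the moment at which its call begins.
- r.hand_in(): hands the job in, once; it reports no verdict.
Trained networks look in a picture, given as the dict that the camera call returned (one of the last four; its "shot" number tells which), for a name from the list of things; names that differ only in an ending like _2 or _b are one class to them, and where a whole thing is asked for, a point or a joint stands for the part that bears it (a point fixed in the world has none). Each returns a list of dicts, best first, with "conf" (0 to 1); they miss things now and then, are a little off and sometimes report something else, mostly with a low value. They report only what shows in the picture. A call takes as long as a camera call.
- r.outline_of(picture, label): "mask" (400x640 bool, what is visible of it) and "bbox" ([left, top, right, bottom] as shares, 0 to 1, of the picture: columns of its width, rows of its height, round what is visible of it).
- r.pinpoint(picture, label): "position" ([column, row] as shares, 0 to 1, of the picture: columns of its width, rows of its height: a listed point, or the origin of a listed thing).
The state is a dict: "clock": time; "joints": joint angles; "qvel": joint speeds; "tau": joint torques, N m; "tcp_pos": TCP position; "orientation": TCP orientation; "contact_force": force on the tool from outside, world axes, zero at the start; "moment": the same for the moment, N m; "grip_width": finger opening in m.
Only numpy, scipy, OpenCV 4.12 (cv2) and the standard library are available. Lean on these libraries where they do the work, as an engineer would, in place of code of your own. Each camera call takes 0.05 s, during which the arm holds its last target.

TASK

Slide the funnel jar along the bench, upright and on its foot, until it is fully home in the V stop under the trough, without ramming the stop; then press the paddle to tip the trough and pour all six steel blanks through the funnel into the narrow jar below. Do not pick or push the blanks with the fingers or spill any, let the trough come back level, leave the jar upright and home in the stop, and leave the dish, the screwdriver and the bin where they are.

Things in the scene. Friction and masses are not known exactly. Their poses are not given: they have to be found in the camera images.
- stand: White metal tipping stand, fixed, 162 mm wide (x), y from -201 to -12 mm, 204 mm high. Origin: on the bench at the centre of the jar's home place, 48 mm from both cheeks of a steel V stop (26 mm high, cheeks at 45 degrees, V open to +y). It pours towards its +y; the jar comes in along -y. Side plates 6 mm thick at x = -78 and 78 mm.
- trough: Aluminium trough 76 mm wide, 165 mm long, walls 34 mm high, open at its +y end. Origin on the hinge axis (along x) at floor level: at rest at stand y = -36 mm, 190 mm above the bench. In its frame, which tips with it, the floor runs from y = 12 mm (lip) to -153 mm; z out of the floor. Tips up to 1.15 rad, lip down.
- paddle (a point): Centre of the upper face of the black paddle, a plate 60 (x) by 55 by 8 mm on an arm of the trough, in the trough's frame at x 130, y 102, z 64 mm. At rest it slopes up 30 degrees away from the hinge. Pressed down (about 5 to 15 N) it swings about the hinge axis and tips the trough; a spring and the weight bring it back. Axes as the trough's.
- lip (a point): Middle of the trough's pouring edge, at floor level. At rest 190 mm above the bench and 24 mm behind (-y) the home place.
- jar: Clear narrow jar with wide grey funnel top, one loose piece, 0.4 to 0.9 kg. Origin: centre of underside; z up. Rubber foot 96 mm across, 8 mm high; jar body 69 mm across (bore 60) up to 105 mm, inner floor at 8 mm; funnel widens from 66 to 128 mm across at the rim, 160 mm high. Pushed at the funnel it topples; its body, under the overhang, needs a tilted hand.
- rim (a point): Centre of the funnel's mouth, 160 mm above the jar's underside.
- dish: Bystander: round steel dish, 120 mm across, 22 mm high. Origin: centre of the underside.
- driver: Bystander: screwdriver with green handle, 190 mm long, lying along its x, handle to -x. Origin: its middle, on the bench.
- bin: Bystander: open black parts bin 100 x 150 x 60 mm. Origin: centre of the underside.
- blank0: One of six equal loose round steel blanks (short slugs), 21 mm across, 18 mm tall, about 48 g, dark centre mark on top, in the trough at the start. Origin: centre of one end face.
- blank1: One of six equal loose round steel blanks (short slugs), 21 mm across, 18 mm tall, about 48 g, dark centre mark on top, in the trough at the start. Origin: centre of one end face.
- blank2: One of six equal loose round steel blanks (short slugs), 21 mm across, 18 mm tall, about 48 g, dark centre mark on top, in the trough at the start. Origin: centre of one end face.
- blank3: One of six equal loose round steel blanks (short slugs), 21 mm across, 18 mm tall, about 48 g, dark centre mark on top, in the trough at the start. Origin: centre of one end face.
- blank4: One of six equal loose round steel blanks (short slugs), 21 mm across, 18 mm tall, about 48 g, dark centre mark on top, in the trough at the start. Origin: centre of one end face.
- blank5: One of six equal loose round steel blanks (short slugs), 21 mm across, 18 mm tall, about 48 g, dark centre mark on top, in the trough at the start. Origin: centre of one end face.

How it is judged:
By the outcome, as a careful person would: the job done as asked, in the order asked, and still so for the second after the job is handed in, with the robot touching nothing.
It also fails if it takes over 61 s, if anything falls off the work surface, if the arm or the gripper's body presses on something with over 40 N, if the wrist force passes 120 N, or if a joint passes its speed limit or range.

## Working session

There is one attempt and no reset: what is moved stays moved. The work goes in short steps, Python scripts to look and compute and a tool call to move; the robot and the scene stay as the last step left them, time stands still between calls to the robot, and variables do not carry over. Pictures are saved under pics/ and viewed, and the job is handed in when it is done.

Besides the shell and the picture viewer there is one more tool, called after "Emit:" in YAML: its name, and indented under it one key for each argument. play_rows: Moves the arm, as the interface text tells. Its arguments: {"type":"object","properties":{"plan":{"type":"array","items":{"type":"array","items":{"type":"number"}}},"force":{"type":"number"}},"required":["plan"]}

```bash
mkdir -p pics; cat > h.py <<'E'
import numpy as np, cv2
from bench import r
def f(p): return 200/np.tan(np.radians(p['vfov'])/2)
def unproj(p,u,v,z):
    F=f(p); c=np.array([(u-p['cx'])/F*z,(v-p['cy'])/F*z,z])
    return np.array(p['R']).T@(c-np.array(p['t']))
def proj(p,X):
    c=np.array(p['R'])@np.array(X)+np.array(p['t']); F=f(p)
    return F*c[0]/c[2]+p['cx'],F*c[1]/c[2]+p['cy']
def ray_plane(p,u,v,h):
    F=f(p);R=np.array(p['R']);o=-R.T@np.array(p['t'])
    d=R.T@np.array([(u-p['cx'])/F,(v-p['cy'])/F,1]); s=(h-o[2])/d[2]; return o+s*d
E
python3 - <<'E'
from h import *
o=r.get_obs()
for k,v in o.items(): print(k,np.round(v,4))
print(r.finger_overhang)
for n in ['scene','top']:
    p=r.grab_frame(n); cv2.imwrite(f'pics/{n}0.png',p['pixels'])
    print(n,p['vfov'],p['cx'],p['cy'],'cam',-np.array(p['R']).T@np.array(p['t']),p['shot'])
    for l in ['stand','trough','paddle','lip','jar','rim','dish','driver','bin','blank0']:
        for d in r.pinpoint(p,l)[:6 if l=='blank0' else 2]:
            u,v=d['position'][0]*640,d['position'][1]*400
            z=p['z_map'][int(min(v,399)),int(min(u,639))]
            print(l,round(d['conf'],2),round(u,1),round(v,1),np.round(unproj(p,u,v,z),3),'bench',np.round(ray_plane(p,u,v,0),3))
E
```

```text
clock 0.0
joints [-1.4381  0.4778  0.0223  1.5565 -0.0115  1.1093 -0.0831]
qvel [ 0.      0.0006  0.0019 -0.     -0.0003  0.0008 -0.0001]
tau [ 4.00000e-04 -5.96461e+01  1.60830e+00 -2.81184e+01  1.25000e-02
  9.60000e-03 -0.00000e+00]
tcp_pos [0.1609 0.655  0.2383]
orientation [-1.0313  1.3149  1.0292]
contact_force [-0.916  -0.4499 -0.1652]
moment [-0.0231  0.079  -0.0044]
grip_width 0.0854
0.008
scene 57.009596942136895 319.4112707594078 202.53531319848065 cam [ 1.1368995  -0.7654645   0.74777856] 1
stand 0.78 295.4 254.5 [ 0.618 -0.221  0.118] bench [ 0.521 -0.119  0.   ]
paddle 0.69 345.7 192.3 [ 0.65  -0.055  0.248] bench [0.408 0.298 0.   ]
paddle 0.54 201.1 327.4 [ 0.537 -0.476  0.001] bench [ 0.536 -0.475  0.   ]
lip 0.9 290.3 211.5 [ 0.571 -0.188  0.217] bench [0.34  0.047 0.   ]
jar 0.76 316.9 234.7 [ 0.523 -0.018  0.022] bench [0.505 0.005 0.   ]
rim 0.71 312.0 191.8 [0.456 0.033 0.136] bench [0.305 0.21  0.   ]
dish 0.78 366.1 186.4 [0.447 0.387 0.005] bench [0.442 0.395 0.   ]
driver 0.76 420.5 203.0 [0.679 0.412 0.01 ] bench [0.673 0.428 0.   ]
bin 0.58 201.6 330.5 [ 0
[... 1006 characters left out ...]
] bench [0.423 0.405 0.   ]
dish 0.59 341.0 224.6 [ 0.517 -0.13  -0.003] bench [ 0.517 -0.13   0.   ]
driver 0.73 158.3 179.7 [0.654 0.408 0.015] bench [0.658 0.413 0.   ]
bin 0.87 453.6 210.7 [ 0.555 -0.469  0.003] bench [ 0.555 -0.47   0.   ]
blank0 0.59 374.3 204.5 [ 0.543 -0.197  0.203] bench [ 0.577 -0.231  0.   ]
blank0 0.53 388.4 216.2 [ 0.512 -0.23   0.206] bench [ 0.541 -0.272  0.   ]
blank0 0.53 402.2 199.4 [ 0.554 -0.267  0.208] bench [ 0.591 -0.316  0.   ]
blank0 0.52 375.3 215.7 [ 0.514 -0.198  0.206] bench [ 0.543 -0.233  0.   ]
blank0 0.52 387.9 200.9 [ 0.551 -0.231  0.206] bench [ 0.587 -0.273  0.   ]
blank0 0.37 400.7 217.1 [ 0.512 -0.266  0.186] bench [ 0.538 -0.309  0.   ]
```

View pics/scene0.png

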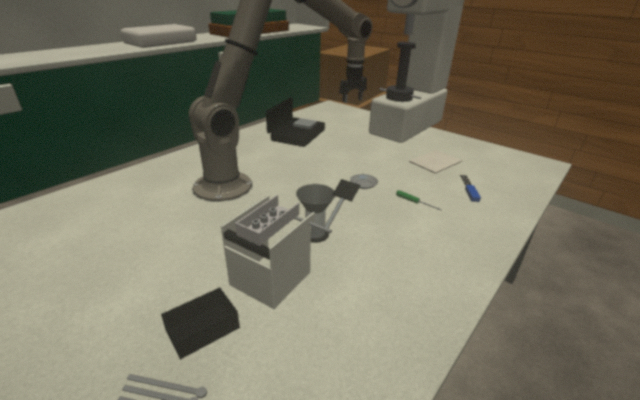

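View pics/top0.png

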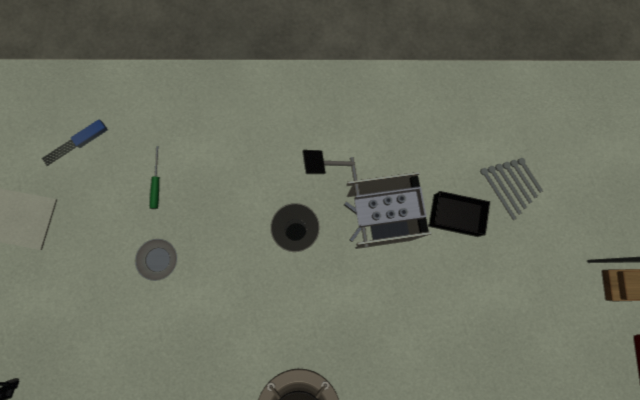

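Both views show the jar (top picture, about 295,228) to the left of the stand, whose V opens left at about (350,225). The paddle is at (314,161). Next I'll measure the yaw, the home place and the rim accurately.

```bash
python3 - <<'E'
from h import *
from scipy.spatial.transform import Rotation as Ro
print(np.round(Ro.from_rotvec(r.get_obs()['orientation']).as_matrix(),3))
p=r.grab_frame('top'); np.savez('top0.npz',**{k:np.array(v) for k,v in p.items()})
z=p['z_map'];F=f(p);v,u=np.mgrid[0:400,0:640]
C=np.stack([(u-p['cx'])/F*z,(v-p['cy'])/F*z,z],-1)
W=(C-np.array(p['t']))@np.array(p['R'])
np.save('W.npy',W)
im=p['pixels'][130:270,260:450]; cv2.imwrite('pics/topz.png',cv2.resize(im,None,fx=4,fy=4,interpolation=cv2.INTER_CUBIC))
for l in ['stand','jar','paddle','trough']:
    for d in r.outline_of(p,l)[:1]:
        m=d['mask']&(z>0); P=W[m]; print(l,d['conf'],m.sum(),P.min(0).round(3),P.max(0).round(3),np.percentile(P[:,2],[5,25,50,75,95]).round(3))
        np.save(f'm_{l}.npy',m)
m=np.load('m_jar.npy'); P=W[m]
Q=P[(P[:,2]>.15)]; print('rim pts',len(Q)); 
if len(Q)>5:
    (c,s)=cv2.minEnclosingCircle(Q[:,:2].astype(np.float32)); print(c,s)
# contour-based: ellipse of mask to rim plane
cs,_=cv2.findContours(m.astype(np.uint8),cv2.RETR_EXTERNAL,cv2.CHAIN_APPROX_NONE)
c=max(cs,key=len)[:,0]; X=np.array([ray_plane(p,a,b,.16)[:2] for a,b in c],np.float32); print('rim contour circle',cv2.minEnclosingCircle(X),cv2.fitEllipse(X))
# paddle
m=np.load('m_paddle.npy'); P=W[m]; P=P[P[:,2]>.22]
cs,_=cv2.findContours(m.astype(np.uint8),cv2.RETR_EXTERNAL,cv2.CHAIN_APPROX_NONE)
print('paddle med',np.median(P,0),cv2.minAreaRect(P[:,:2].astype(np.float32)*1000))
# plate tops
S=W.reshape(-1,3); S=S[(S[:,0]>.4)&(S[:,0]<.7)&(S[:,1]>-.4)&(S[:,1]<-.1)&(abs(S[:,2]-.204)<.006)]
print(len(S))
E
```

```text
[[-0.    -0.971  0.238]
 [ 0.     0.238  0.971]
 [-1.     0.     0.   ]]
stand 0.9 5312 [ 0.441 -0.395 -0.008] [ 0.735 -0.016  0.268] [0.001 0.083 0.186 0.201 0.252]
jar 0.67 1940 [ 0.432 -0.065 -0.007] [0.581 0.084 0.165] [0.004 0.106 0.131 0.149 0.159]
paddle 0.61 2542 [ 0.441 -0.319 -0.004] [ 0.719 -0.016  0.268] [0.183 0.187 0.19  0.221 0.259]
trough 0.85 2573 [ 0.441 -0.326 -0.008] [ 0.714 -0.016  0.268] [0.183 0.187 0.19  0.221 0.26 ]
rim pts 448
(0.49362072348594666, 0.005498269572854042) 0.06347797811031342
rim contour circle ((0.49513980746269226, 0.006281854119151831), 0.06570395827293396) ((0.49383077025413513, 0.00618125731125474), (0.12359282374382019, 0.12864238023757935), 173.39979553222656)
paddle med [ 0.63108918 -0.05759095  0.24490696] ((562.8728637695312, -158.22085571289062), (336.28472900390625, 139.557861328125), 70.06436157226562)
835
```

View pics/topz.png

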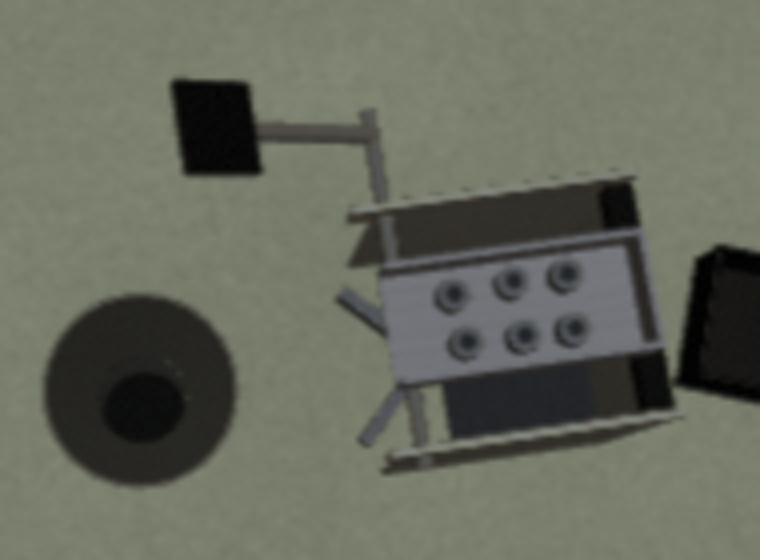

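```bash
cat >> h.py <<'E'
def S2W(th,X):
    x,y,a=th; X=np.atleast_2d(X); c,s=np.cos(a),np.sin(a)
    return np.c_[x+c*X[:,0]-s*X[:,1],y+s*X[:,0]+c*X[:,1],X[:,2]]
def W2S(th,X):
    x,y,a=th; X=np.atleast_2d(X); c,s=np.cos(a),np.sin(a); d=X[:,:2]-[x,y]
    return np.c_[c*d[:,0]+s*d[:,1],-s*d[:,0]+c*d[:,1],X[:,2]]
E
python3 - <<'E'
from h import *
from scipy.optimize import least_squares
p=dict(np.load('top0.npz'))
px=np.array([(350,215),(634,177),(390,457),(680,415),(216,127),(383,272),(403,384)],float)/4+[260,130]-0.4
M=np.array([(78,-12,204),(78,-201,204),(-78,-12,204),(-78,-201,204),(130,66,254),(40,-24,224),(-40,-24,224)])/1000
def res(t): return (np.array([proj(p,X) for X in S2W(t,M)])-px).ravel()
s=least_squares(res,[.517,-.129,.13],loss='soft_l1'); print(s.x,res(s.x).reshape(-1,2).round(1))
np.save('th.npy',s.x)
W=np.load('W.npy').reshape(-1,3);Q=W2S(s.x,W)
# trough floor/plates depth cross-check
a=Q[(abs(Q[:,2]-.256)<.02)&(abs(Q[:,0]-.13)<.05)&(abs(Q[:,1]-.066)<.05)]
print('paddle',a.min(0),a.max(0),a.mean(0))
f_=Q[(abs(Q[:,2]-.190)<.006)&(abs(Q[:,0])<.05)&(Q[:,1]<0)&(Q[:,1]>-.25)]; print('floor',f_.min(0),f_.max(0))
g=Q[(abs(Q[:,2]-.204)<.006)&(abs(Q[:,0])>.06)&(abs(Q[:,0])<.1)&(Q[:,1]<0.02)&(Q[:,1]>-.25)]
for sg in(1,-1):
  k=g[g[:,0]*sg>0]; print('plate',len(k),k.min(0),k.max(0),k.mean(0))
jar=W2S(s.x,[[.4940,.0060,0]]); print('jar in stand',jar)
print('travel world',s.x[:2]-[.494,.006])
v=Q[(Q[:,2]>.012)&(Q[:,2]<.032)&(Q[:,1]<.0)&(Q[:,1]>-.1)&(abs(Q[:,0])<.06)]; print('Vpts',v.round(3)[:40:3])
E
```

```text
[ 0.51977743 -0.12662269  0.12719016] [[-0.3 -0.5]
 [ 1.6 -0.7]
 [-0.6  0.3]
 [ 1.6  0.2]
 [ 0.2  0.5]
 [-0.6 -2.2]
 [-0.5  1.8]]
paddle [0.10157768 0.03961443 0.23604673] [0.16189908 0.09144778 0.26806666] [0.13120065 0.06716206 0.25326375]
floor [-0.04980453 -0.19820308  0.18407883] [ 0.04954296 -0.02460342  0.19596564]
plate 170 [ 0.07685207 -0.19936937  0.1980918 ] [ 0.08349417 -0.01328297  0.20655498] [ 0.08007856 -0.1067426   0.20168316]
plate 175 [-0.07878263 -0.19945685  0.19811769] [-0.07250456 -0.01431673  0.2058905 ] [-0.07560291 -0.10560898  0.20179637]
jar in stand [[-0.00874635  0.1348212   0.        ]]
travel world [ 0.02577743 -0.13262269]
Vpts [[ 0.059 -0.022  0.023]
 [ 0.057 -0.019  0.018]
 [ 0.055 -0.028  0.022]
 [ 0.053 -0.021  0.024]
 [ 0.052 -0.03   0.021]
 [ 0.05  -0.024  0.022]
 [ 0.049 -0.032  0.022]
 [ 0.047 -0.023  0.02 ]
 [ 0.045 -0.032  0.025]
 [ 0.044 -0.041  0.022]
 [ 0.042 -0.034  0.025]
 [ 0.041 -0.043  0.025]
 [ 0.039 -0.037  0.022]
 [ 0.037 -0.045  0.024]]
```

Emit:
play_rows:
  plan:
    - [0,0.01,-0.02,0,0.03]
    - [-0.1,0.03,-0.06,0,0.08]
    - [-0.2,0.055,-0.1,0,0.13]
    - [-0.2,0.08,-0.14,0,0.18]
    - [-0.2,0.1,-0.18,0,0.23]
    - [-0.2,0.12,-0.22,0,0.28]
    - [-0.2,0.14,-0.26,0,0.33]
    - [-0.2,0.165,-0.3,0,0.368]
    - [-0.2,0.19,-0.34,0,0.368]
    - [-0.2,0.21,-0.38,0,0.368]
  force: 20

```text
clock: 2.35
tcp_pos: [0.3722, 0.2737, 0.2397]
orientation: [-1.302, 1.145, 1.301]
contact_force: [0.4, 0.4, -0.0]
grip_width: 0.034
```

```bash
python3 - <<'E'
from h import *
th=np.load('th.npy')
W=np.load('W.npy').reshape(-1,3);Q=W2S(th,W)
v=Q[(Q[:,2]>.012)&(Q[:,2]<.034)&(Q[:,1]<.0)&(Q[:,1]>-.06)&(abs(Q[:,0])<.08)]
for s in(1,-1):
  k=v[v[:,0]*s>.02]; d=s*k[:,0]-k[:,1]; print(s,len(k),np.percentile(d/2**.5,[2,10,25,50,75,90,98]).round(4))
E
```

```text
1 72 [0.05   0.0507 0.052  0.0557 0.0598 0.0864 0.0929]
-1 62 [0.0478 0.0488 0.0504 0.0533 0.0558 0.0735 0.0925]
```

Emit:
play_rows:
  plan:
    - [-0.3,0.02,-0.04,0,0]
    - [-0.3,0.042,-0.08,0,0]
    - [-0.3,0.065,-0.12,0,0]
    - [-0.3,0.088,-0.16,0,0]
    - [-0.3,0.108,-0.195,0,0]
    - [-0.3,0.116,-0.211,0,0]
    - [-0.3,0.116,-0.211,0,0]
    - [-0.3,0.116,-0.211,0,0]

```text
clock: 3.15
tcp_pos: [0.4868, 0.0648, 0.2393]
orientation: [-1.302, 1.147, 1.302]
contact_force: [-0.3, 0.2, -1.1]
grip_width: 0.0303
```

```bash
python3 - <<'E'
from h import *
from scipy.spatial.transform import Rotation as Ro
th=np.array([.5216,-.1264,.1272]); np.save('th.npy',th)
o=r.get_obs(); print(o['tcp_pos'].round(4) if hasattr(o['tcp_pos'],'round') else o['tcp_pos'],o['grip_width'])
print(Ro.from_rotvec(o['orientation']).as_matrix().round(3))
jar=W2S(th,[[.494,.006,0]]); print(jar, W2S(th,[o['tcp_pos']]), W2S(th,[o['tcp_pos']])-jar)
for n in('top','scene'):
    p=r.grab_frame(n); im=p['pixels']; im=im[120:280,200:400] if n=='top' else im[120:280,240:440]
    cv2.imwrite(f'pics/{n}1.png',cv2.resize(im,None,fx=3.5,fy=3.5,interpolation=cv2.INTER_CUBIC))
    if n=='scene':
        d=r.outline_of(p,'jar'); print([x['conf'] for x in d]); P=p
E
```

```text
[0.4868 0.0648 0.2393] 0.030254070534085624
[[-0.    -0.992 -0.126]
 [ 0.    -0.126  0.992]
 [-1.     0.     0.   ]]
[[-0.01058112  0.1348316   0.        ]] [[-0.01026706  0.19410678  0.23927968]] [[0.00031405 0.05927518 0.23927968]]
[0.86]
```

View pics/top1.png

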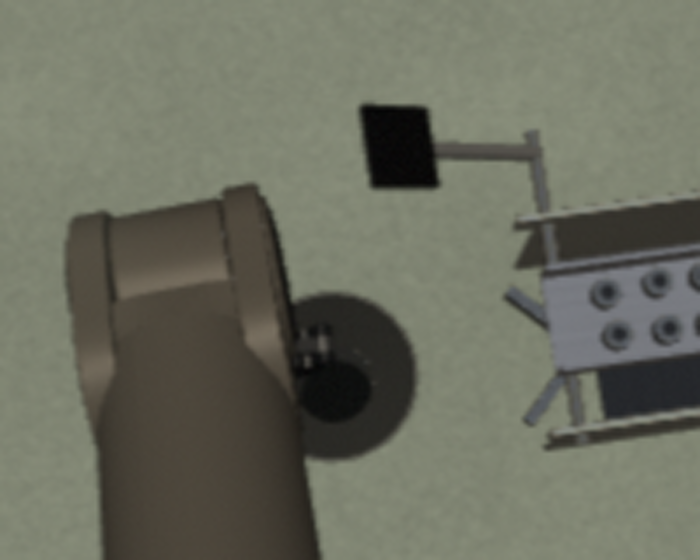

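View pics/scene1.png

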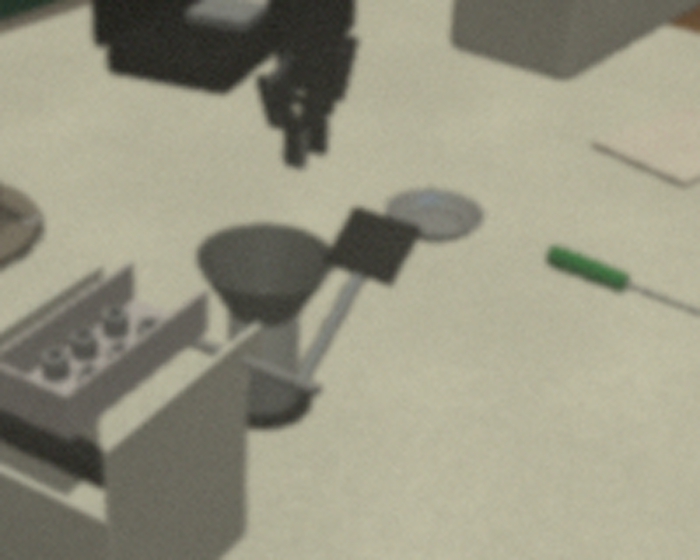

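The top picture shows the hand over the rim's left (+y) edge and the fingers at about (318,345) of the zoom. The scene picture shows the jar upright. Descending to straddle the rim.

Emit:
play_rows:
  plan:
    - [-0.3,0,0,-0.02,0]
    - [-0.3,0,0,-0.05,0]
    - [-0.3,0,0,-0.07,0]
    - [-0.3,0,0,-0.08,0]
    - [-0.3,0,0,-0.083,0]
    - [-0.3,0,0,-0.083,0]

```text
clock: 3.9
tcp_pos: [0.4871, 0.065, 0.1566]
orientation: [-1.303, 1.146, 1.303]
contact_force: [-0.6, 0.2, -0.0]
grip_width: 0.0298
```

Emit:
play_rows:
  plan:
    - [-0.5,0,0,0,0]
    - [-0.65,0,0,0,0]
    - [-0.75,0,0,0,0]
    - [-0.85,0,0,0,0]
    - [-0.9,0,0,0,0]
    - [-1,0,0,0,0]
    - [-1,0,0,0,0]

```text
clock: 4.6
tcp_pos: [0.4872, 0.0643, 0.1567]
orientation: [-1.302, 1.146, 1.302]
contact_force: [-1.0, -1.3, 4.8]
grip_width: 0.0047
```

```bash
python3 - <<'E'
from h import *
o=r.get_obs(); print({k:np.round(o[k],3) for k in('tcp_pos','contact_force','moment','grip_width')})
for n in('top','scene'):
    p=r.grab_frame(n); im=p['pixels']; im=im[120:280,200:400] if n=='top' else im[140:260,250:400]
    cv2.imwrite(f'pics/{n}2.png',cv2.resize(im,None,fx=4,fy=4,interpolation=cv2.INTER_CUBIC))
E
```

```text
{'tcp_pos': array([0.487, 0.064, 0.157]), 'contact_force': array([-0.951, -1.307,  4.842]), 'moment': array([-0.398,  0.309, -0.06 ]), 'grip_width': np.float64(0.005)}
```

View pics/scene2.png

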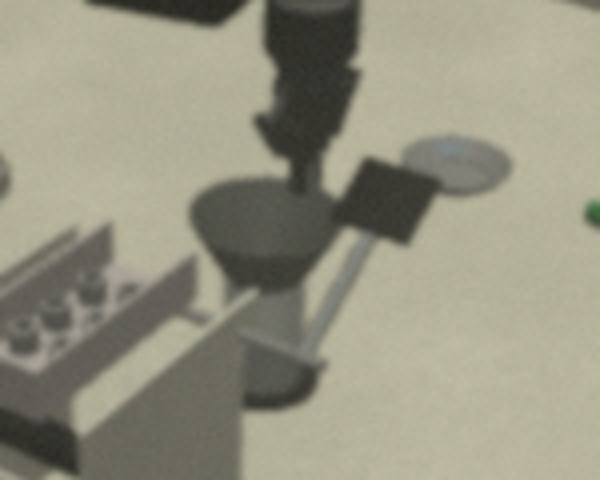

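The rim is gripped at 4.7 mm and the jar stands upright in the scene picture. I'll raise the grip a little and test with a short slide.

Emit:
play_rows:
  plan:
    - [-1,0,0,0,0]
    - [-1,0,0,0,0]
    - [-1,0.001,-0.004,0,0]
    - [-1,0.002,-0.008,0,0]
    - [-1,0.003,-0.013,0,0]
    - [-1,0.004,-0.019,0,0]
    - [-1,0.005,-0.025,0,0]
    - [-1,0.0055,-0.027,0,0]
  force: 40

```text
clock: 5.5
tcp_pos: [0.4985, 0.0489, 0.1638]
orientation: [-1.301, 1.122, 1.304]
contact_force: [-12.7, 27.8, 60.8]
grip_width: 0.0029
```

```bash
python3 - <<'E'
from h import *
o=r.get_obs(); print({k:np.round(o[k],3) for k in('tcp_pos','contact_force','moment','grip_width')})
for n in('scene',):
    p=r.grab_frame(n); im=p['pixels']; im=im[120:280,200:400] if n=='top' else im[140:260,250:400]
    cv2.imwrite(f'pics/{n}3.png',cv2.resize(im,None,fx=4,fy=4,interpolation=cv2.INTER_CUBIC))
E
```

```text
{'tcp_pos': array([0.499, 0.049, 0.164]), 'contact_force': array([-12.736,  27.835,  60.846]), 'moment': array([ 6.123,  2.844, -0.231]), 'grip_width': np.float64(0.003)}
```

View pics/scene3.png

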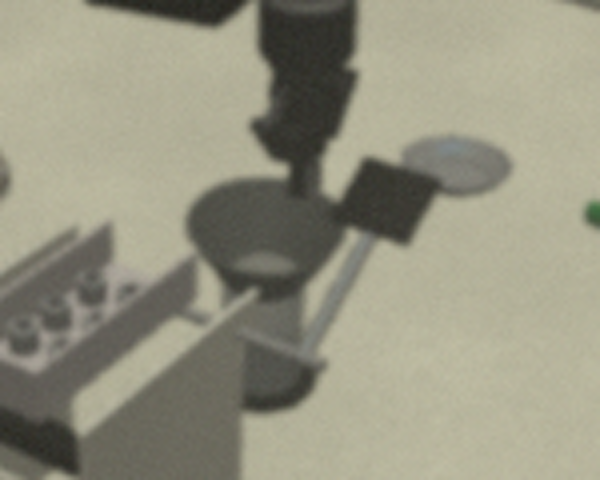

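Emit:
play_rows:
  plan:
    - [-1,-0.002,0.008,0,0]
    - [-1,-0.004,0.018,0,0]
    - [-1,-0.005,0.025,0,0]
    - [-1,-0.005,0.025,0,0]
  force: 20

```text
clock: 5.95
tcp_pos: [0.4877, 0.0632, 0.1565]
orientation: [-1.303, 1.145, 1.303]
contact_force: [-1.9, 0.7, 9.8]
grip_width: 0.0031
```

```bash
python3 - <<'E'
from h import *
o=r.get_obs(); print({k:np.round(o[k],3) for k in('tcp_pos','contact_force','moment','grip_width')})
for n in('scene',):
    p=r.grab_frame(n); im=p['pixels']; im=im[120:280,200:400] if n=='top' else im[140:260,250:400]
    cv2.imwrite(f'pics/{n}4.png',cv2.resize(im,None,fx=4,fy=4,interpolation=cv2.INTER_CUBIC))
E
```

```text
{'tcp_pos': array([0.488, 0.063, 0.156]), 'contact_force': array([-1.923,  0.667,  9.81 ]), 'moment': array([-0.249, -0.064, -0.076]), 'grip_width': np.float64(0.003)}
```

View pics/scene4.png

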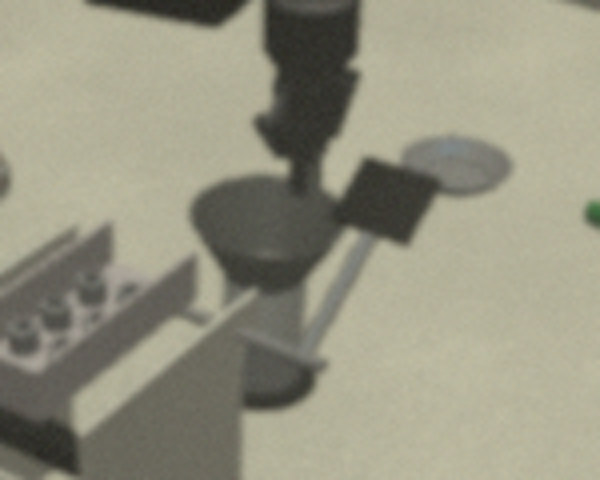

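The jar rocked on its leading foot edge instead of sliding, then settled back. The rim grip gives no moment, so it won't do. I'll let go, and next put the fingers down the throat and spread them in the bore, which is lower and holds both sides.

Emit:
play_rows:
  plan:
    - [-0.6,0,0,0,0]
    - [-0.3,0,0,0,0]
    - [-0.3,0,0,0,0]
    - [-0.3,0,0,0.03,0]
    - [-0.3,0,0,0.07,0]
    - [-0.6,-0.005,0.03,0.08,0]
    - [-0.8,-0.012,0.1,0.08,0]
    - [-0.8,-0.012,0.1,0.08,0]

```text
clock: 6.8
tcp_pos: [0.4748, 0.1669, 0.2367]
orientation: [-1.304, 1.142, 1.306]
contact_force: [0.9, 0.4, -0.5]
grip_width: 0.0085
```

```bash
cat >> h.py <<'E'
def rim(p,lab='jar'):
    d=r.outline_of(p,lab)
    if not d: return None
    m=d[0]['mask']; z=p['z_map'];F=f(p);v,u=np.nonzero(m&(z>0)); zz=z[v,u]
    P=(np.stack([(u-p['cx'])/F*zz,(v-p['cy'])/F*zz,zz],-1)-np.array(p['t']))@np.array(p['R'])
    Q=P[(P[:,2]>.148)&(P[:,2]<.175)]
    return d[0]['conf'],cv2.minEnclosingCircle(Q[:,:2].astype(np.float32)),np.percentile(P[:,2],99)
E
python3 - <<'E'
from h import *
o=r.get_obs(); print({k:np.round(o[k],3) for k in('clock','tcp_pos','contact_force','moment','grip_width')})
p=r.grab_frame('top'); print(rim(p)); th=np.load('th.npy')
cv2.imwrite('pics/top5.png',cv2.resize(p['pixels'][120:280,200:400],None,fx=3.5,fy=3.5,interpolation=cv2.INTER_CUBIC))
m=r.outline_of(p,'jar')[0]['mask']
cs,_=cv2.findContours(m.astype(np.uint8),cv2.RETR_EXTERNAL,cv2.CHAIN_APPROX_NONE)
c=max(cs,key=len)[:,0]; X=np.array([ray_plane(p,a,b,.16)[:2] for a,b in c],np.float32); print(cv2.minEnclosingCircle(X),cv2.fitEllipse(X))
E
```

```text
{'clock': np.float64(6.8), 'tcp_pos': array([0.475, 0.167, 0.237]), 'contact_force': array([ 0.892,  0.404, -0.502]), 'moment': array([ 0.023,  0.04 , -0.053]), 'grip_width': np.float64(0.009)}
(0.87, ((0.493853896856308, 0.005586385726928711), 0.06337721645832062), np.float64(0.16087788330862415))
((0.49345728754997253, 0.0052729262970387936), 0.06313673406839371) ((0.49359777569770813, 0.005224746651947498), (0.12259382009506226, 0.12407374382019043), 62.272666931152344)
```

View pics/top5.png

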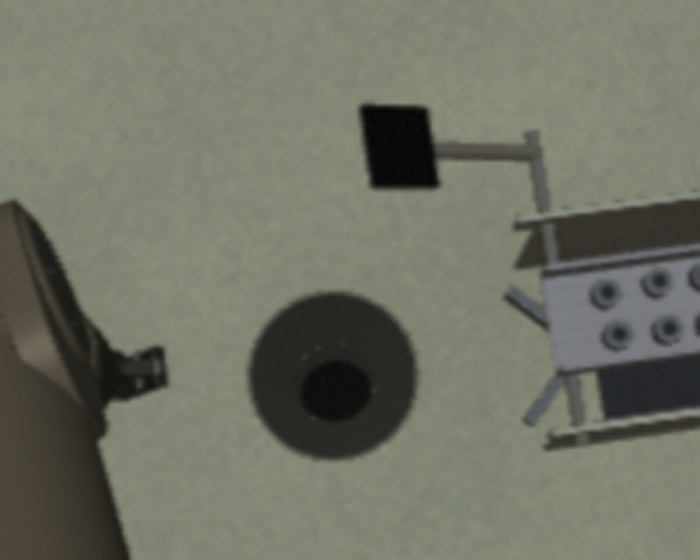

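Emit:
play_rows:
  plan:
    - [-0.8,0.004,-0.035,0,0]
    - [-0.8,0.009,-0.08,0,0]
    - [-0.8,0.014,-0.125,0,0]
    - [-0.8,0.018,-0.1575,0,0]
    - [-0.8,0.018,-0.1575,0,0]
    - [-0.8,0.018,-0.1575,-0.04,0]
    - [-0.8,0.018,-0.1575,-0.08,0]
    - [-0.8,0.018,-0.1575,-0.11,0]
    - [-0.8,0.018,-0.1575,-0.125,0]
    - [-0.8,0.018,-0.1575,-0.125,0]

```text
clock: 7.95
tcp_pos: [0.4913, 0.0042, 0.1091]
orientation: [-1.3, 1.152, 1.305]
contact_force: [-0.5, -0.4, -0.3]
grip_width: 0.0086
```

```bash
python3 - <<'E'
from h import *
o=r.get_obs(); print({k:np.round(o[k],3) for k in('clock','tcp_pos','contact_force','moment','grip_width')})
for n in('scene',):
    p=r.grab_frame(n); im=p['pixels']; im=im[120:280,200:400] if n=='top' else im[140:260,250:400]
    cv2.imwrite(f'pics/{n}6.png',cv2.resize(im,None,fx=4,fy=4,interpolation=cv2.INTER_CUBIC))
E
```

```text
{'clock': np.float64(7.95), 'tcp_pos': array([0.491, 0.004, 0.109]), 'contact_force': array([-0.511, -0.402, -0.331]), 'moment': array([-0.039,  0.008, -0.003]), 'grip_width': np.float64(0.009)}
```

View pics/scene6.png

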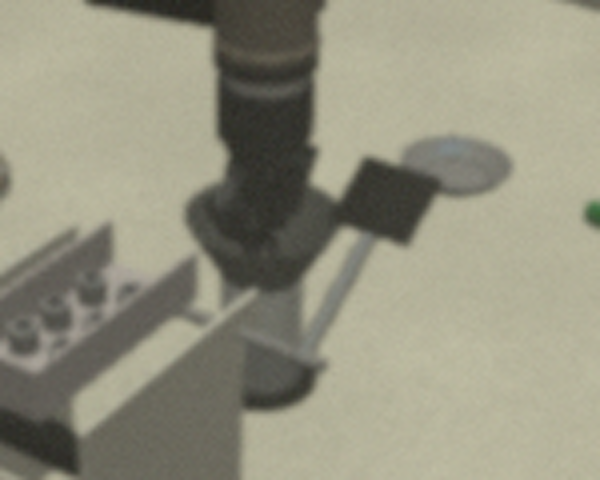

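Hand inside the funnel (zoom about 265,200), nothing touched. Going lower and spreading the fingers.

Emit:
play_rows:
  plan:
    - [-0.8,0.002,0.001,-0.007,0]
    - [-0.8,0.002,0.001,-0.013,0]
    - [-0.8,0.002,0.001,-0.013,0]
    - [-0.6,0.002,0.001,-0.013,0]
    - [-0.4,0.002,0.001,-0.013,0]
    - [-0.3,0.002,0.001,-0.013,0]
    - [-0.2,0.002,0.001,-0.013,0]
    - [-0.1,0.002,0.001,-0.013,0]
    - [0,0.002,0.001,-0.013,0]
  force: 30

```text
clock: 8.9
tcp_pos: [0.4957, 0.0059, 0.0984]
orientation: [-1.303, 1.146, 1.302]
contact_force: [1.4, -1.2, -1.2]
grip_width: 0.0333
```

```bash
python3 - <<'E'
from h import *
o=r.get_obs(); print({k:np.round(o[k],3) for k in('clock','tcp_pos','contact_force','moment','grip_width')})
E
```

```text
{'clock': np.float64(8.9), 'tcp_pos': array([0.496, 0.006, 0.098]), 'contact_force': array([ 1.36 , -1.154, -1.163]), 'moment': array([-0.495, -0.245,  0.079]), 'grip_width': np.float64(0.033)}
```

Emit:
play_rows:
  plan:
    - [0,0.001,-0.003,0,0]
    - [0,0.0015,-0.007,0,0]
    - [0,0.002,-0.011,0,0]
    - [0,0.003,-0.015,0,0]
    - [0,0.004,-0.02,0,0]
    - [0,0.005,-0.025,0,0]
    - [0,0.006,-0.03,0,0]

```text
clock: 9.6
tcp_pos: [0.5014, -0.0246, 0.0982]
orientation: [-1.302, 1.147, 1.302]
contact_force: [-1.2, 0.3, -5.5]
grip_width: 0.0334
```

```bash
python3 - <<'E'
from h import *
o=r.get_obs(); print({k:np.round(o[k],3) for k in('clock','tcp_pos','contact_force','moment','grip_width')})
for n in('scene',):
    p=r.grab_frame(n); im=p['pixels']; im=im[120:280,200:400] if n=='top' else im[140:260,250:400]
    cv2.imwrite(f'pics/{n}7.png',cv2.resize(im,None,fx=4,fy=4,interpolation=cv2.INTER_CUBIC))
E
```

```text
{'clock': np.float64(9.6), 'tcp_pos': array([ 0.501, -0.025,  0.098]), 'contact_force': array([-1.153,  0.322, -5.453]), 'moment': array([ 0.096,  0.072, -0.007]), 'grip_width': np.float64(0.033)}
```

View pics/scene7.png

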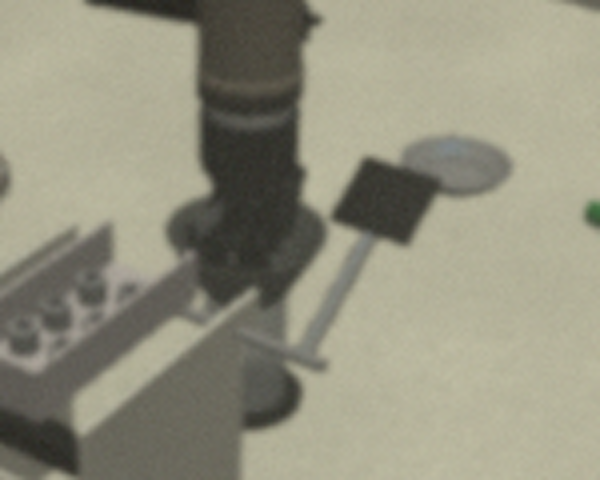

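It slid 30 mm cleanly and upright. The hand carries about 5 N of the jar's weight, so I'll ease down slightly to keep the foot on the bench and carry on.

Emit:
play_rows:
  plan:
    - [0,0.0,0,-0.0005,0]
    - [0,0.001,-0.004,-0.001,0]
    - [0,0.003,-0.011,-0.001,0]
    - [0,0.005,-0.02,-0.001,0]
    - [0,0.007,-0.03,-0.001,0]
    - [0,0.009,-0.04,-0.001,0]
    - [0,0.011,-0.05,-0.001,0]
    - [0,0.014,-0.06,-0.001,0]
    - [0,0.015,-0.066,-0.001,0]
    - [0,0.016,-0.068,-0.001,0]

```text
clock: 10.65
tcp_pos: [0.5169, -0.0883, 0.0975]
orientation: [-1.299, 1.143, 1.308]
contact_force: [-8.2, 20.0, 14.8]
grip_width: 0.0334
```

```bash
python3 - <<'E'
from h import *
o=r.get_obs(); print({k:np.round(o[k],3) for k in('clock','tcp_pos','contact_force','moment','grip_width')}); print(W2S(np.load('th.npy'),[o['tcp_pos']]))
for n in('scene','top'):
    p=r.grab_frame(n); im=p['pixels']; im=im[120:280,240:440] if n=='top' else im[140:260,230:380]
    cv2.imwrite(f'pics/{n}8.png',cv2.resize(im,None,fx=4,fy=4,interpolation=cv2.INTER_CUBIC))
E
```

```text
{'clock': np.float64(10.65), 'tcp_pos': array([ 0.517, -0.088,  0.097]), 'contact_force': array([-8.182, 20.033, 14.751]), 'moment': array([ 2.671,  1.449, -0.296]), 'grip_width': np.float64(0.033)}
[[0.00013395 0.03841037 0.09747671]]
```

View pics/scene8.png

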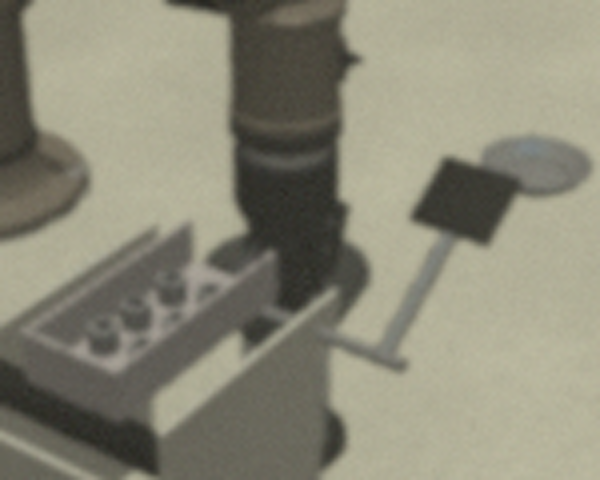

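View pics/top8.png

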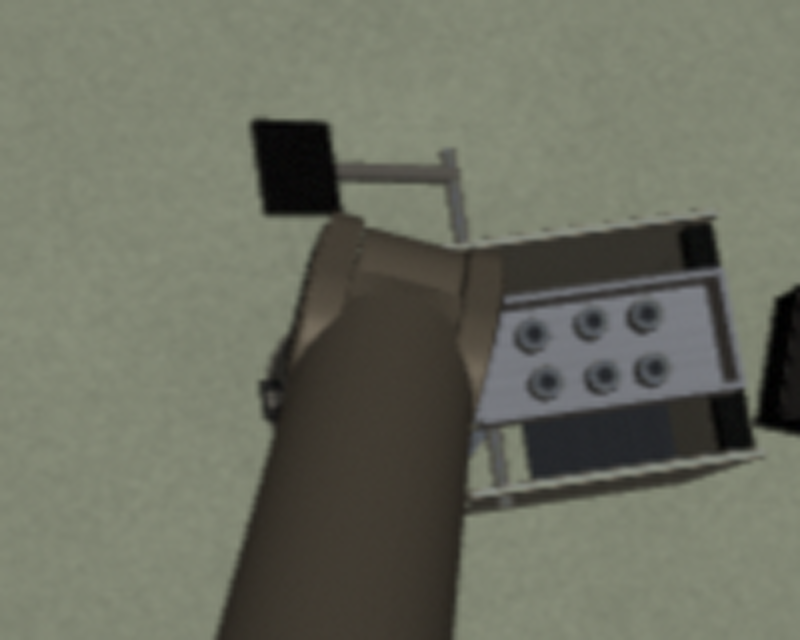

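The jar is upright at about 38 mm from home. Pressing down 1 mm raised the drag to about 21 N, so the foot is grippy, with friction near 1. The trough will soon block a centred hand, so I'll measure the hand's true shape to choose the last push.

```bash
python3 - <<'E'
from h import *
th=np.load('th.npy')
o=r.get_obs(); t=W2S(th,[o['tcp_pos']])[0]
p=r.grab_frame('scene'); z=p['z_map'];F=f(p);v,u=np.mgrid[0:400,0:640]
P=((np.stack([(u-p['cx'])/F*z,(v-p['cy'])/F*z,z],-1)-np.array(p['t']))@np.array(p['R']))[z>0]
Q=W2S(th,P)
Q=Q[(abs(Q[:,0])<.1)&(Q[:,1]>-.03)&(Q[:,1]<.12)&(Q[:,2]>.15)]
for a in np.arange(.15,.42,.012):
    k=Q[(Q[:,2]>=a)&(Q[:,2]<a+.012)]
    if len(k)>5: print(round(a,3),len(k),'x',(np.percentile(k[:,0],[3,97])-t[0]).round(3),'y',(np.percentile(k[:,1],[3,50,97])-t[1]).round(3))
E
```

```text
0.15 154 x [-0.06   0.061] y [-0.055  0.015  0.056]
0.162 54 x [0.005 0.02 ] y [-0.025  0.013  0.056]
0.174 69 x [0.007 0.083] y [-0.062  0.007  0.059]
0.186 121 x [-0.074  0.083] y [-0.068 -0.039  0.056]
0.198 70 x [-0.075  0.084] y [-0.068 -0.038 -0.001]
0.21 48 x [-0.017  0.038] y [-0.067 -0.036 -0.002]
0.222 98 x [-0.018  0.039] y [-0.039 -0.03   0.012]
0.234 99 x [-0.02   0.039] y [-0.039 -0.03   0.006]
0.246 100 x [-0.018  0.039] y [-0.039 -0.029  0.006]
0.258 140 x [-0.024  0.038] y [-0.039 -0.025  0.017]
0.27 55 x [-0.015  0.041] y [-0.04  -0.029  0.008]
0.282 117 x [-0.025  0.041] y [-0.04  -0.03   0.007]
0.294 125 x [-0.02   0.041] y [-0.04  -0.031  0.012]
0.306 109 x [-0.019  0.039] y [-0.039 -0.03   0.006]
0.318 120 x [-0.017  0.04 ] y [-0.039 -0.03   0.011]
0.33 125 x [-0.016  0.043] y [-0.039 -0.027  0.023]
0.342 127 x [-0.017  0.04 ] y [-0.04  -0.029  0.016]
0.354 107 x [-0.018  0.04 ] y [-0.039 -0.032  0.007]
0.366 181 x [-0.016  0.042] y [-0.043 -0.021  0.015]
0.378 98 x [-0.034  0.048] y [-0.053 -0.039  0.019]
0.39 158 x [-0.04   0.055] y [-0.056 -0.036  0.019]
0.402 195 x [-0.048  0.057] y [-0.057 -0.034  0.017]
0.414 229 x [-0.059  0.058] y [-0.059 -0.036  0.016]
```

```bash
python3 - <<'E'
from h import *
th=np.load('th.npy')
o=r.get_obs(); t=W2S(th,[o['tcp_pos']])[0]
p=r.grab_frame('scene'); z=p['z_map'];F=f(p);v,u=np.mgrid[0:400,0:640]
W=((np.stack([(u-p['cx'])/F*z,(v-p['cy'])/F*z,z],-1)-np.array(p['t']))@np.array(p['R']))
Q=W2S(th,W[z>0])-[t[0],t[1],0]
Q=Q[(Q[:,0]>-.06)&(Q[:,0]<.06)&(Q[:,1]>-.055)&(Q[:,1]<.055)&(Q[:,2]>.158)&(Q[:,2]<.24)]
for a in np.arange(.158,.24,.008):
    k=Q[(Q[:,2]>=a)&(Q[:,2]<a+.008)]
    print(round(a,3),len(k),'x',k[:,0].min().round(3),k[:,0].max().round(3),'y',k[:,1].min().round(3),k[:,1].max().round(3))
im=p['pixels'][120:240,270:360]; cv2.imwrite('pics/hand.png',cv2.resize(im,None,fx=5,fy=5,interpolation=cv2.INTER_CUBIC))
E
```

```text
0.158 62 x -0.059 0.059 y -0.026 0.054
0.166 32 x 0.003 0.019 y -0.025 0.054
0.174 39 x 0.004 0.02 y -0.03 0.055
0.182 31 x 0.007 0.023 y -0.028 0.054
0.19 61 x -0.006 0.022 y -0.054 0.03
0.198 31 x -0.007 0.013 y -0.042 -0.0
0.206 27 x -0.005 0.014 y -0.041 -0.017
0.214 32 x -0.02 0.04 y -0.038 0.006
0.222 62 x -0.019 0.04 y -0.04 0.012
0.23 63 x -0.026 0.039 y -0.039 0.013
0.238 22 x -0.017 0.039 y -0.039 0.011
```

View pics/hand.png

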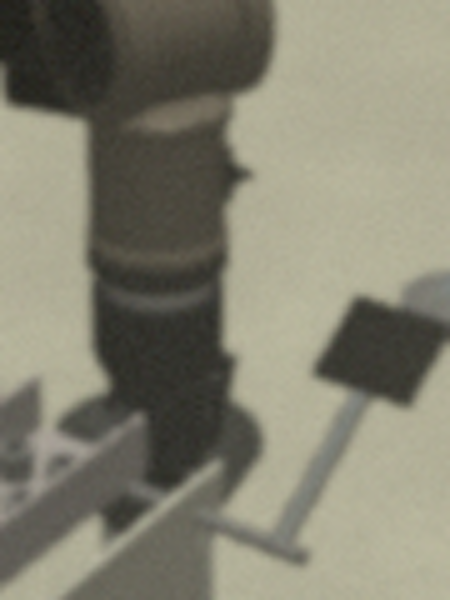

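The depth cloud shows a narrow hand below z≈0.21: about ±20 mm across the jaws' width and ±42 mm along the jaws. Above that is a round wrist of 40 mm radius, which fits over the open trough between its walls. With the jaws along the stand's x, the bore grip should clear the lip all the way home. I'll regrip turned by 90°.

```bash
python3 - <<'E'
from h import *
o=r.get_obs(); print({k:np.round(o[k],3) for k in('clock','joints','tcp_pos','contact_force','moment','grip_width')})
E
```

```text
{'clock': np.float64(10.85), 'joints': array([-0.214,  0.438,  0.333,  2.05 , -0.227,  0.69 ,  1.967]), 'tcp_pos': array([ 0.517, -0.088,  0.098]), 'contact_force': array([-4.395, 12.024,  8.434]), 'moment': array([ 2.226,  0.986, -0.179]), 'grip_width': np.float64(0.033)}
```

Emit:
play_rows:
  plan:
    - [0,0,0.004,0.001,0]
    - [0,0,0.004,0.001,0]
    - [-0.3,0,0.004,0.001,0]
    - [-0.6,0,0.004,0.001,0]
    - [-0.8,0,0.004,0.001,0]
    - [-0.8,0,0.004,0.001,0]

```text
clock: 11.45
tcp_pos: [0.5178, -0.0885, 0.0985]
orientation: [-1.303, 1.146, 1.301]
contact_force: [-0.3, 0.1, 0.1]
grip_width: 0.0084
```

Emit:
play_rows:
  plan:
    - [-0.8,0,0,0,-0.1]
    - [-0.8,0,0,0,-0.25]
    - [-0.8,0,0,0,-0.4]
    - [-0.8,0,0,0,-0.55]
    - [-0.8,0,0,0,-0.7]
    - [-0.8,0,0,0,-0.85]
    - [-0.8,0,0,0,-1.0]
    - [-0.8,0,0,0,-1.15]
    - [-0.8,0,0,0,-1.3]
    - [-0.8,0,0,0,-1.45]

```text
clock: 12.45
tcp_pos: [0.5177, -0.0881, 0.0985]
orientation: [-0.19, 1.562, 0.19]
contact_force: [0.4, 0.6, -0.7]
grip_width: 0.0084
```

Emit:
play_rows:
  plan:
    - [-0.8,0,0,0,-0.08]
    - [-0.8,0,0,0,-0.121]
    - [-0.8,0,0,0,-0.121]
    - [-0.6,0,0,0,-0.121]
    - [-0.4,0,0,0,-0.121]
    - [-0.2,0,0,0,-0.121]
    - [-0.1,0,0,0,-0.121]
    - [0,0,0,0,-0.121]
    - [0,0,0,0,-0.121]
  force: 40

```text
clock: 13.35
tcp_pos: [0.5171, -0.088, 0.0981]
orientation: [-0.1, 1.569, 0.1]
contact_force: [0.0, -0.1, -4.9]
grip_width: 0.034
```

```bash
python3 - <<'E'
from h import *
from scipy.spatial.transform import Rotation as Ro
th=np.load('th.npy')
o=r.get_obs(); print({k:np.round(o[k],3) for k in('clock','joints','tcp_pos','contact_force','moment','grip_width')}); print(W2S(th,[o['tcp_pos']]),Ro.from_rotvec(o['orientation']).as_matrix().round(3)[:,2])
p=r.grab_frame('scene'); im=p['pixels'][120:240,270:390]; cv2.imwrite('pics/s9.png',cv2.resize(im,None,fx=5,fy=5,interpolation=cv2.INTER_CUBIC))
E
```

```text
{'clock': np.float64(13.35), 'joints': array([-0.53 ,  0.531,  0.754,  2.07 , -0.537,  0.743,  0.691]), 'tcp_pos': array([ 0.517, -0.088,  0.098]), 'contact_force': array([ 0.047, -0.103, -4.853]), 'moment': array([-0.081,  0.046,  0.026]), 'grip_width': np.float64(0.034)}
[[0.00045298 0.03868192 0.09812619]] [ 0.992  0.127 -0.001]
```

View pics/s9.png

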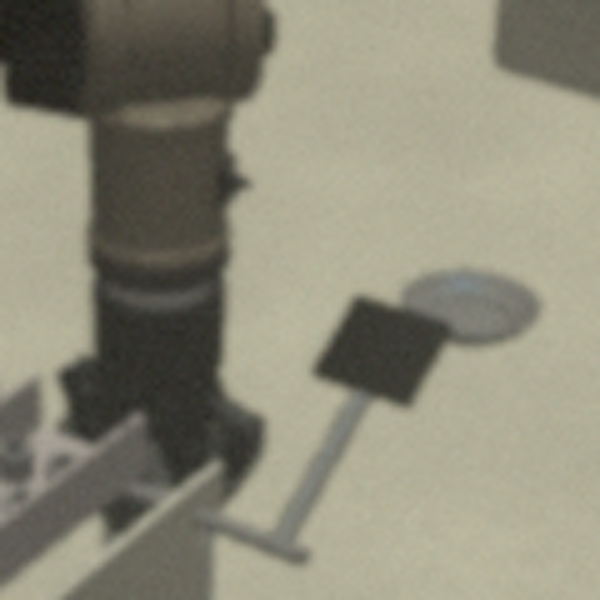

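Emit:
play_rows:
  plan:
    - [0,0,-0.002,0,0]
    - [0,0.0005,-0.005,0,0]
    - [0,0.001,-0.008,0,0]
    - [0,0.0015,-0.011,0,0]
    - [0,0.002,-0.014,0,0]
    - [0,0.002,-0.016,0,0]
    - [0,0.0025,-0.018,0,0]
    - [0,0.0025,-0.018,0,0]

```text
clock: 14.2
tcp_pos: [0.5211, -0.1024, 0.1013]
orientation: [-0.094, 1.567, 0.108]
contact_force: [-10.3, 15.1, 37.4]
grip_width: 0.0341
```

```bash
python3 - <<'E'
from h import *
th=np.load('th.npy')
o=r.get_obs(); print({k:np.round(o[k],4) for k in('clock','tcp_pos','contact_force','moment','grip_width')}); t=W2S(th,[o['tcp_pos']])[0];print(t)
p=r.grab_frame('scene'); im=p['pixels'][120:240,260:380]; cv2.imwrite('pics/s10.png',cv2.resize(im,None,fx=5,fy=5,interpolation=cv2.INTER_CUBIC))
z=p['z_map'];F=f(p);v,u=np.mgrid[0:400,0:640]
W=((np.stack([(u-p['cx'])/F*z,(v-p['cy'])/F*z,z],-1)-np.array(p['t']))@np.array(p['R']))
Q=W2S(th,W[z>0])
Q=Q[(abs(Q[:,0])<.074)&(Q[:,1]>-.06)&(Q[:,1]<.1)&(Q[:,2]>.164)&(Q[:,2]<.24)]
for a in np.arange(.164,.24,.008):
    k=Q[(Q[:,2]>=a)&(Q[:,2]<a+.008)]; k=k[(k[:,1]>-.02)]
    print(round(a,3),len(k),'x',(k[:,0].min()-t[0]).round(3),(k[:,0].max()-t[0]).round(3),'y',(k[:,1].min()-t[1]).round(3))
E
```

```text
{'clock': np.float64(14.2), 'tcp_pos': array([ 0.5211, -0.1024,  0.1013]), 'contact_force': array([-10.2955,  15.1349,  37.3842]), 'moment': array([ 3.334 ,  2.7322, -0.0131]), 'grip_width': np.float64(0.0341)}
[0.00258329 0.02391447 0.10128653]
0.164 76 x -0.056 0.066 y -0.019
0.172 50 x -0.059 0.063 y -0.019
0.18 69 x -0.062 0.066 y -0.021
0.188 120 x -0.075 0.068 y -0.042
0.196 90 x -0.075 0.062 y -0.041
0.204 35 x -0.038 0.045 y -0.014
0.212 19 x 0.013 0.04 y -0.031
0.22 50 x -0.022 0.039 y -0.039
0.228 66 x -0.024 0.039 y -0.039
0.236 34 x -0.022 0.039 y -0.039
```

View pics/s10.png

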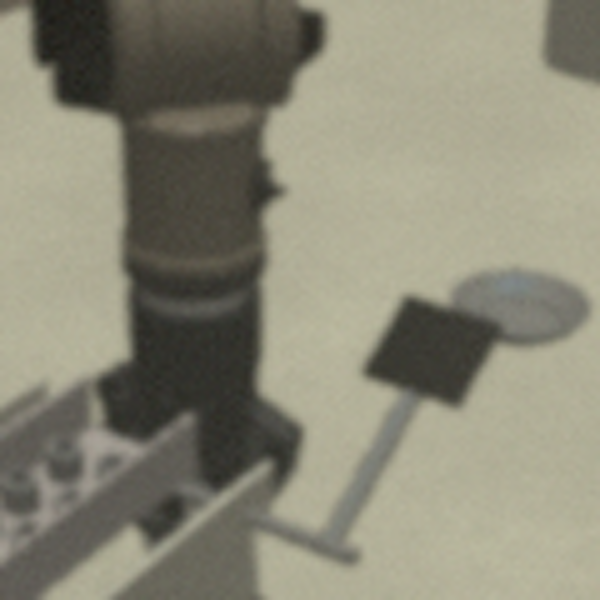

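The jar is tipping about the finger line, with its leading edge digging in (37 N up, hand raised 3 mm). I'll back off and let it right itself.

Emit:
play_rows:
  plan:
    - [0,-0.0005,0.005,0,0]
    - [0,-0.001,0.01,0,0]
    - [0,-0.0015,0.014,0,0]
    - [0,-0.002,0.018,0,0]
    - [0,-0.002,0.018,0,0]

```text
clock: 14.75
tcp_pos: [0.5179, -0.0879, 0.0982]
orientation: [-0.1, 1.569, 0.1]
contact_force: [-0.5, -0.1, -1.7]
grip_width: 0.034
```

```bash
python3 - <<'E'
from h import *
th=np.load('th.npy')
o=r.get_obs(); print({k:np.round(o[k],4) for k in('clock','tcp_pos','contact_force','moment','grip_width')}); t=W2S(th,[o['tcp_pos']])[0];print(t)
p=r.grab_frame('scene'); im=p['pixels'][140:260,260:380]; cv2.imwrite('pics/s11.png',cv2.resize(im,None,fx=5,fy=5,interpolation=cv2.INTER_CUBIC))
E
```

```text
{'clock': np.float64(14.75), 'tcp_pos': array([ 0.5179, -0.0879,  0.0982]), 'contact_force': array([-0.4734, -0.1149, -1.7119]), 'moment': array([-0.2106, -0.1046,  0.0143]), 'grip_width': np.float64(0.034)}
[0.00123829 0.03867726 0.09816275]
```

View pics/s11.png

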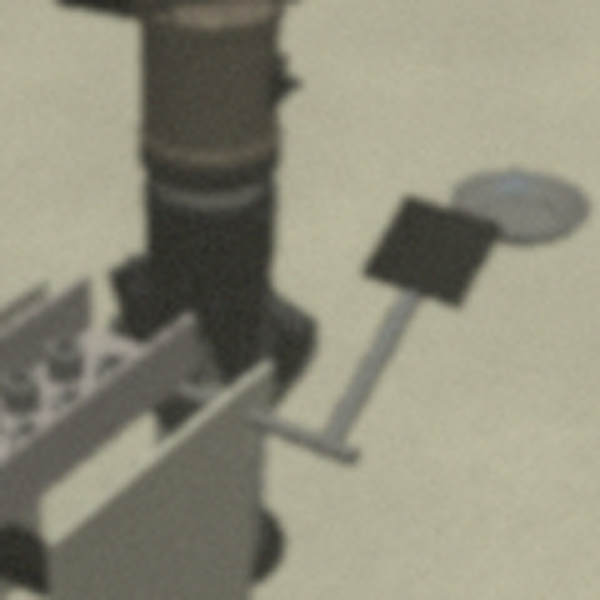

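Emit:
play_rows:
  plan:
    - [0,0,0,0.0003,0]
    - [0,0,0,0.0003,0]

```text
clock: 15.0
tcp_pos: [0.5179, -0.0883, 0.0985]
orientation: [-0.1, 1.569, 0.099]
contact_force: [0.5, -0.2, -4.1]
grip_width: 0.034
```

Emit:
play_rows:
  plan:
    - [0,0,0,0.0003,0]
    - [0,0,0,0.0003,0]

```text
clock: 15.2
tcp_pos: [0.5177, -0.0881, 0.0988]
orientation: [-0.1, 1.569, 0.1]
contact_force: [-0.3, -0.6, -4.4]
grip_width: 0.0335
```

Emit:
play_rows:
  plan:
    - [0,0,0,0.0003,0]
    - [0,0,0,0.0003,0]

```text
clock: 15.4
tcp_pos: [0.5178, -0.0879, 0.0991]
orientation: [-0.1, 1.569, 0.1]
contact_force: [0.4, -0.6, -4.4]
grip_width: 0.0336
```

The jar weighs about 4.4 N and is now just carried, with the foot skimming the bench. I'll grip harder and go on in small watched steps.

Emit:
play_rows:
  plan:
    - [0,0,0,0,0]
    - [0,0,0,0,0]
    - [0,0,-0.001,0,0]
    - [0,0.0003,-0.003,0,0]
    - [0,0.0005,-0.005,0,0]
    - [0,0.0005,-0.007,0,0]
  force: 80

```text
clock: 16.0
tcp_pos: [0.5186, -0.0928, 0.1004]
orientation: [-0.096, 1.569, 0.105]
contact_force: [-7.2, 9.3, 19.9]
grip_width: 0.0351
```

Emit:
play_rows:
  plan:
    - [0,-0.0005,0.004,0,0]
    - [0,-0.0005,0.007,0,0]
    - [0,-0.0005,0.007,0,0]
  force: 40

```text
clock: 16.3
tcp_pos: [0.518, -0.0875, 0.0991]
orientation: [-0.1, 1.568, 0.1]
contact_force: [-1.4, 1.3, -1.3]
grip_width: 0.0354
```

Emit:
play_rows:
  plan:
    - [0,0,0,0.0005,0]
    - [0,0,0,0.0005,0]

```text
clock: 16.5
tcp_pos: [0.518, -0.0883, 0.0996]
orientation: [-0.1, 1.568, 0.099]
contact_force: [0.6, -0.2, -4.5]
grip_width: 0.0349
```

Emit:
play_rows:
  plan:
    - [0,0,-0.001,0,0]
    - [0,0,-0.002,0,0]

```text
clock: 16.7
tcp_pos: [0.5182, -0.0897, 0.0999]
orientation: [-0.099, 1.568, 0.1]
contact_force: [-1.6, 3.2, 2.9]
grip_width: 0.0352
```

```bash
python3 - <<'E'
from h import *
p=r.grab_frame('scene'); im=p['pixels'][0:280,160:460]; cv2.imwrite('pics/s12.png',cv2.resize(im,None,fx=2.1,fy=2.1,interpolation=cv2.INTER_CUBIC))
im=p['pixels'][180:270,260:380]; im=cv2.convertScaleAbs(im,alpha=1.8);cv2.imwrite('pics/s12b.png',cv2.resize(im,None,fx=6,fy=6,interpolation=cv2.INTER_CUBIC))
o=r.get_obs(); print({k:np.round(o[k],4) for k in('clock','tcp_pos','contact_force','moment','grip_width')})
E
```

```text
{'clock': np.float64(16.75), 'tcp_pos': array([ 0.5182, -0.0898,  0.1   ]), 'contact_force': array([-1.1696,  2.0885,  1.3538]), 'moment': array([0.5417, 0.2791, 0.0133]), 'grip_width': np.float64(0.0355)}
```

View pics/s12.png

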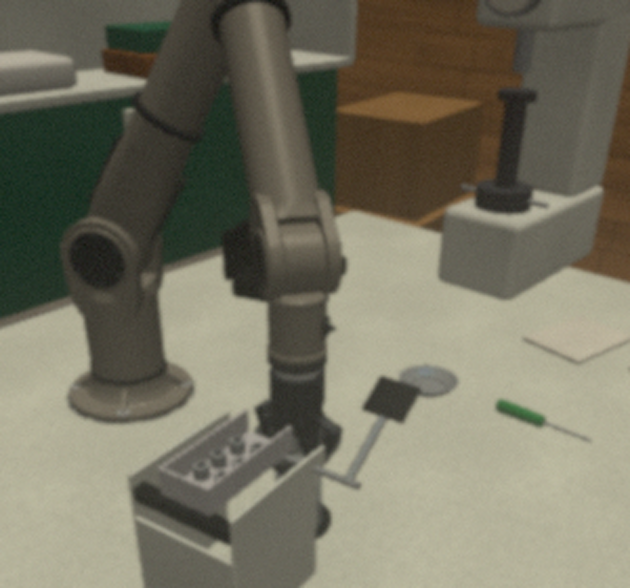

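View pics/s12b.png

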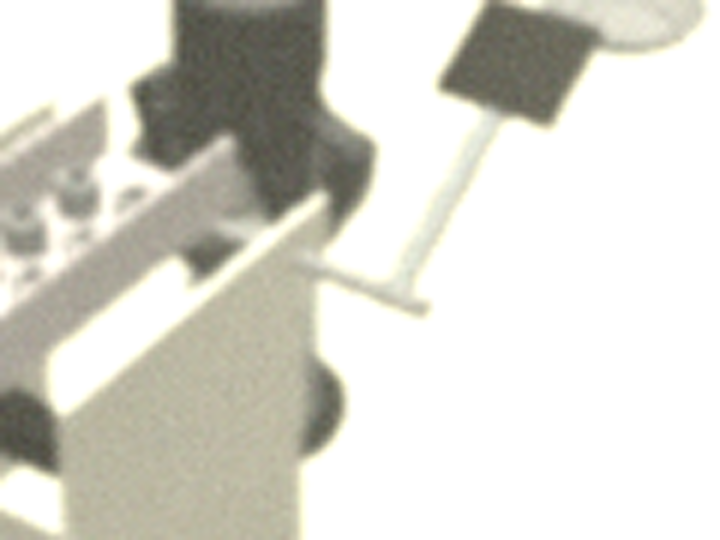

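```bash
cat >> h.py <<'E'
def drawjar(im,p,th,c,tilt=0,s=6,off=(260,180)):
    a=np.linspace(0,2*np.pi,80)
    for R,z,col in((.048,0,(0,0,255)),(.048,.008,(0,0,255)),(.0345,.1,(0,255,0)),(.064,.16,(255,0,0))):
        X=S2W(th,np.c_[c[0]+R*np.cos(a),c[1]+R*np.sin(a),0*a+z])
        q=np.array([proj(p,x) for x in X]); q=((q-off+.5)*s).astype(int); cv2.polylines(im,[q],True,col,1)
E
python3 - <<'E'
from h import *
th=np.load('th.npy')
p=r.grab_frame('scene'); t=W2S(th,[r.get_obs()['tcp_pos']])[0]; print(t)
im=p['pixels'][180:270,260:380]; im=cv2.convertScaleAbs(im,alpha=1.5);im=cv2.resize(im,None,fx=6,fy=6,interpolation=cv2.INTER_CUBIC)
drawjar(im,p,th,t); 
for X in ([[.04,-.024,.19],[-.04,-.024,.19],[-.04,-.024,.224],[.04,-.024,.224],[.04,-.024,.19]],[[.068,0,0],[.0,-.068,0],[-.068,0,0]],[[.068,0,.026],[.0,-.068,.026],[-.068,0,.026]],[[.078,-.012,.204],[.078,-.012,0]]):
    q=np.array([proj(p,x) for x in S2W(th,np.array(X))]); q=((q-(260,180)+.5)*6).astype(int); cv2.polylines(im,[q],False,(255,0,255),1)
cv2.imwrite('pics/s13.png',im)
E
```

```text
[0.00128501 0.03671643 0.09999124]
```

View pics/s13.png

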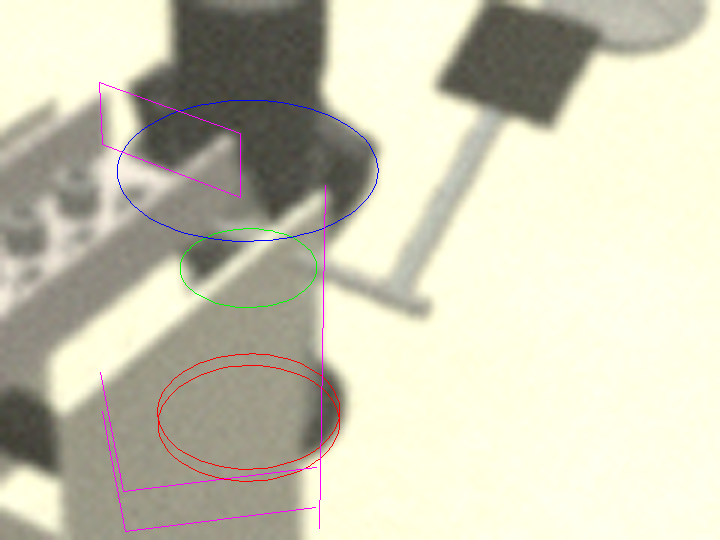

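```bash
python3 - <<'E'
from h import *
th=np.load('th.npy')
W=np.load('W.npy');Q=W2S(th,W.reshape(-1,3)).reshape(400,640,3)
m=(abs(Q[...,0])<.07)&(Q[...,1]>-.024)&(Q[...,1]<.06)
import collections
for y0 in np.arange(-.024,.06,.006):
    row=[]
    for x0 in np.arange(-.07,.07,.01):
        k=Q[(Q[...,0]>=x0)&(Q[...,0]<x0+.01)&(Q[...,1]>=y0)&(Q[...,1]<y0+.006)]
        row.append('%4.0f'%(np.median(k[:,2])*1000) if len(k) else '   .')
    print('%4.0f'%(y0*1000),' '.join(row))
p=dict(np.load('top0.npz')); im=p['pixels'][170:260,320:390]; im=cv2.convertScaleAbs(im,alpha=1.8); cv2.imwrite('pics/v.png',cv2.resize(im,None,fx=8,fy=6,interpolation=cv2.INTER_CUBIC)[:600])
E
```

```text
-24   -4   11   10   -1   -3   -1   -2   -0   -2   -2   -1    2   18   -2  176
 -18   -3   -0   -0   -2   -3   -2   -2   -1   -1   -3   -2    0   -2    0  179
 -12   -3   -1   -2   -3   -2   -1   -2   -4   -2   -1   -4   -1    1   -2   -4
  -6   -3   -2   -2   -2   -2   -0   -2   -4   -3   -0   -2   -2   -2   -2   -4
  -0   -2   -1   -2   -1   -2   -4   -1   -0   -1   -3   -1   -2   -0   -1   -1
   6   -2   -3   -3   -2   -2   -2   -3   -3   -2   -1   -1   -0   -1   -2   -1
  12   -2   -3   -3   -1    0   -1   -3   -0   -2   -2   -3   -2   -2   -1   -2
  18   -1   -3   -2   -3   -2   -3   -2   -3   -3   -3   -2   -1   -1    0   -1
  24   -3   -2   -2   -4   -1   -1   -1   -2   -1   -2   -2   -2   -3   -1   -0
  30   -2   -2   -2   -2   -1   -2   -1   -0   -4   -2   -2   -2   -1   -3   -1
  36   -1    1   -2   -3   -3   -3   -1   -1   -1   -1   -3   -2   -1   -2    1
  42   -1   -1   -3   -1    0   -2   -1   -1   -1   -5   -1   -1   -0   -1   -2
  48   -1   -3    1   -1   -3    0   -2   -2   -0   -1   -1   -2   -1   -4   -2
  54   -1   -1   -2   -0   -2   -1   -1   -2   -0   -1   -3   -1   -1   -1   -2
```

View pics/v.png

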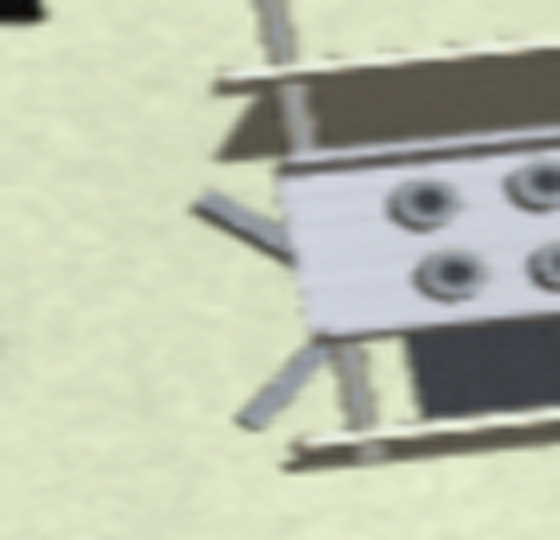

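The overlay shows the jar where the hand is, and nothing blocks the bench. So the earlier y-jaw stop was the wide knuckles meeting the lip, and here the fingers seem to sit on the throat's slope and slip. I'll let go, go deeper into the true bore, and spread again.

Emit:
play_rows:
  plan:
    - [0,0,0.002,0,0]
    - [-0.4,0,0.002,0,0]
    - [-0.8,0,0.002,0,0]
    - [-0.8,0,0.002,-0.003,0]
    - [-0.8,0,0.002,-0.007,0]
    - [-0.8,0,0.002,-0.01,0]
    - [-0.8,0,0.002,-0.01,0]

```text
clock: 17.5
tcp_pos: [0.5176, -0.088, 0.0892]
orientation: [-0.1, 1.569, 0.1]
contact_force: [0.1, -0.2, 0.5]
grip_width: 0.0086
```

Emit:
play_rows:
  plan:
    - [-0.6,0,0,0,0]
    - [-0.4,0,0,0,0]
    - [-0.3,0,0,0,0]
    - [-0.2,0,0,0,0]
    - [-0.1,0,0,0,0]
    - [0,0,0,0,0]
    - [0,0,0,0,0]
  force: 60

```text
clock: 18.2
tcp_pos: [0.5177, -0.0883, 0.0896]
orientation: [-0.1, 1.569, 0.099]
contact_force: [-2.2, -2.1, -1.5]
grip_width: 0.0307
```

Emit:
play_rows:
  plan:
    - [0,0,0,0.0004,0]
    - [0,0,0,0.0004,0]

```text
clock: 18.4
tcp_pos: [0.5184, -0.087, 0.0899]
orientation: [-0.1, 1.568, 0.101]
contact_force: [-0.1, 0.4, -5.2]
grip_width: 0.0309
```

Emit:
play_rows:
  plan:
    - [0,0,0,0.0004,0]
    - [0,0,0,0.0004,0]

```text
clock: 18.6
tcp_pos: [0.5181, -0.0875, 0.0904]
orientation: [-0.1, 1.568, 0.1]
contact_force: [0.2, -0.5, -5.2]
grip_width: 0.0311
```

```bash
python3 - <<'E'
from h import *
for i in range(4):
    o=r.get_obs(); print({k:np.round(o[k],4) for k in('tcp_pos','contact_force','moment','grip_width')})
E
```

```text
{'tcp_pos': array([ 0.5181, -0.0875,  0.0904]), 'contact_force': array([ 0.2019, -0.5165, -5.2134]), 'moment': array([-0.0063,  0.0323, -0.0571]), 'grip_width': np.float64(0.0311)}
{'tcp_pos': array([ 0.5181, -0.0875,  0.0904]), 'contact_force': array([ 0.2019, -0.5165, -5.2134]), 'moment': array([-0.0063,  0.0323, -0.0571]), 'grip_width': np.float64(0.0311)}
{'tcp_pos': array([ 0.5181, -0.0875,  0.0904]), 'contact_force': array([ 0.2019, -0.5165, -5.2134]), 'moment': array([-0.0063,  0.0323, -0.0571]), 'grip_width': np.float64(0.0311)}
{'tcp_pos': array([ 0.5181, -0.0875,  0.0904]), 'contact_force': array([ 0.2019, -0.5165, -5.2134]), 'moment': array([-0.0063,  0.0323, -0.0571]), 'grip_width': np.float64(0.0311)}
```

Emit:
play_rows:
  plan:
    - [0,0,-0.001,0,0]
    - [0,0,-0.002,0,0]

```text
clock: 18.8
tcp_pos: [0.518, -0.0899, 0.0905]
orientation: [-0.1, 1.568, 0.1]
contact_force: [0.1, -0.2, -5.4]
grip_width: 0.0309
```

Now the jar moves freely, fully supported and skimming. Continuing.

Emit:
play_rows:
  plan:
    - [0,0,-0.002,-0.0003,0]
    - [0,0.0003,-0.005,-0.0003,0]
    - [0,0.001,-0.008,-0.0003,0]
    - [0,0.001,-0.011,-0.0003,0]
    - [0,0.001,-0.013,-0.0003,0]

```text
clock: 19.3
tcp_pos: [0.519, -0.1035, 0.0902]
orientation: [-0.1, 1.568, 0.099]
contact_force: [0.0, 0.3, -5.3]
grip_width: 0.0312
```

```bash
python3 - <<'E'
from h import *
th=np.load('th.npy'); o=r.get_obs(); print(W2S(th,[o['tcp_pos']]),o['contact_force'].round(1))
p=r.grab_frame('scene'); im=p['pixels'][140:260,250:380]; cv2.imwrite('pics/s14.png',cv2.resize(im,None,fx=5,fy=5,interpolation=cv2.INTER_CUBIC))
E
```

```text
[[0.00031883 0.02309279 0.09023252]] [ 0.   0.3 -5.3]
```

View pics/s14.png

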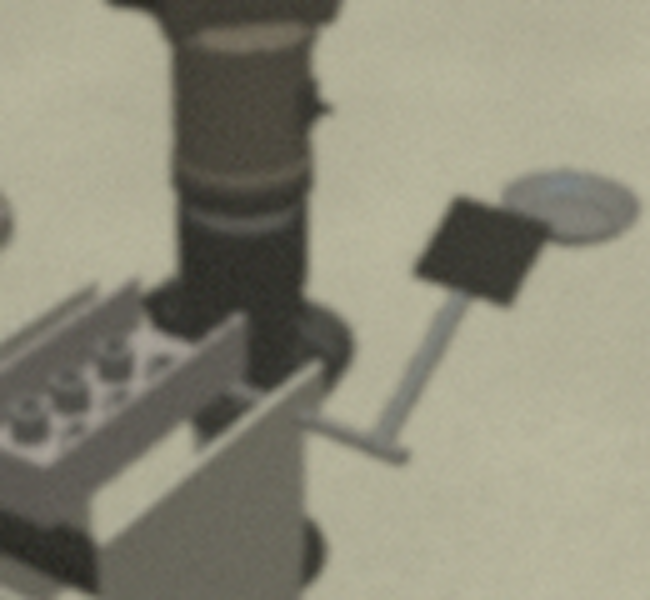

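Emit:
play_rows:
  plan:
    - [0,0,-0.002,0,0]
    - [0,0.0005,-0.004,-0.0002,0]
    - [0,0.001,-0.006,-0.0002,0]
    - [0,0.001,-0.008,-0.0002,0]
    - [0,0.001,-0.009,-0.0002,0]

```text
clock: 19.85
tcp_pos: [0.52, -0.1122, 0.09]
orientation: [-0.1, 1.568, 0.099]
contact_force: [0.2, 0.1, -5.3]
grip_width: 0.0312
```

Emit:
play_rows:
  plan:
    - [0,0,-0.001,0,0]
    - [0,0.0005,-0.002,0,0]
    - [0,0.0005,-0.003,0,0]
    - [0,0.0005,-0.004,0,0]

```text
clock: 20.25
tcp_pos: [0.5205, -0.116, 0.09]
orientation: [-0.1, 1.568, 0.1]
contact_force: [-0.4, 0.6, -4.8]
grip_width: 0.0313
```

Emit:
play_rows:
  plan:
    - [0,0,-0.001,0,0]
    - [0,0.0003,-0.002,0,0]
    - [0,0.0005,-0.003,0,0]
    - [0,0.0005,-0.004,0,0]

```text
clock: 20.65
tcp_pos: [0.521, -0.1201, 0.09]
orientation: [-0.1, 1.568, 0.1]
contact_force: [-0.2, 0.2, -5.7]
grip_width: 0.0311
```

Emit:
play_rows:
  plan:
    - [0,0,-0.001,0,0]
    - [0,0.0003,-0.002,0,0]
    - [0,0.0003,-0.003,0,0]

```text
clock: 20.95
tcp_pos: [0.5213, -0.123, 0.09]
orientation: [-0.1, 1.568, 0.1]
contact_force: [0.2, -0.7, -5.6]
grip_width: 0.031
```

Emit:
play_rows:
  plan:
    - [0,0,-0.0007,0,0]
    - [0,0,-0.0014,0,0]
    - [0,0.0003,-0.002,0,0]

```text
clock: 21.25
tcp_pos: [0.5215, -0.125, 0.09]
orientation: [-0.1, 1.569, 0.1]
contact_force: [0.7, -0.2, -5.0]
grip_width: 0.0312
```

Emit:
play_rows:
  plan:
    - [0,0,-0.0007,0,0]
    - [0,0,-0.0014,0,0]

```text
clock: 21.45
tcp_pos: [0.5216, -0.1264, 0.09]
orientation: [-0.1, 1.568, 0.1]
contact_force: [-1.1, 0.1, -5.8]
grip_width: 0.0309
```

Emit:
play_rows:
  plan:
    - [0,0,-0.0006,0,0]
    - [0,0,-0.0012,0,0]

```text
clock: 21.65
tcp_pos: [0.5216, -0.1276, 0.09]
orientation: [-0.1, 1.568, 0.1]
contact_force: [0.3, 0.1, -5.5]
grip_width: 0.0312
```

Emit:
play_rows:
  plan:
    - [0,0,-0.0006,0,0]
    - [0,0,-0.0012,0,0]

```text
clock: 21.85
tcp_pos: [0.5216, -0.1288, 0.09]
orientation: [-0.1, 1.568, 0.1]
contact_force: [0.8, -0.2, -5.9]
grip_width: 0.0311
```

Emit:
play_rows:
  plan:
    - [0,0,-0.0006,0,0]
    - [0,0.0002,-0.0012,0,0]

```text
clock: 22.05
tcp_pos: [0.5218, -0.13, 0.09]
orientation: [-0.1, 1.568, 0.1]
contact_force: [-0.6, -0.2, -5.3]
grip_width: 0.0308
```

```bash
python3 - <<'E'
from h import *
th=np.load('th.npy'); o=r.get_obs(); t=W2S(th,[o['tcp_pos']])[0]; print(t,o['contact_force'].round(1))
p=r.grab_frame('scene'); im=p['pixels'][165:255,255:375]; im=cv2.convertScaleAbs(im,alpha=1.5);im=cv2.resize(im,None,fx=6,fy=6,interpolation=cv2.INTER_CUBIC)
a=im.copy(); drawjar(im,p,th,t,off=(255,165)); cv2.imwrite('pics/s15.png',im)
p=r.grab_frame('top'); im=p['pixels'][150:270,290:430]; cv2.imwrite('pics/t15.png',cv2.resize(im,None,fx=5,fy=5,interpolation=cv2.INTER_CUBIC))
E
```

```text
[-0.00029225 -0.00358623  0.09000388] [-0.6 -0.2 -5.3]
```

View pics/s15.png

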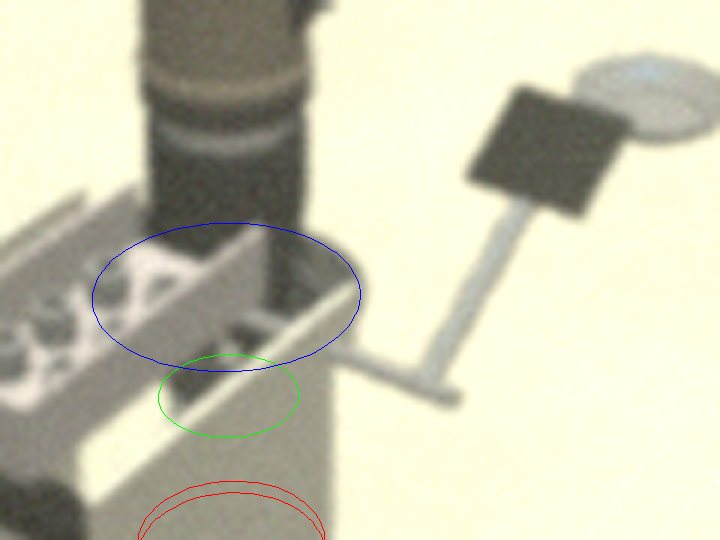

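Emit:
play_rows:
  plan:
    - [0,0,-0.0006,0,0]
    - [0,0.0002,-0.0012,0,0]

```text
clock: 22.35
tcp_pos: [0.5219, -0.1312, 0.09]
orientation: [-0.1, 1.569, 0.1]
contact_force: [0.4, -0.2, -5.5]
grip_width: 0.0311
```

Emit:
play_rows:
  plan:
    - [0,0,-0.0006,0,0]
    - [0,0.0002,-0.0012,0,0]

```text
clock: 22.55
tcp_pos: [0.5221, -0.1324, 0.09]
orientation: [-0.1, 1.568, 0.1]
contact_force: [0.5, 0.8, -5.2]
grip_width: 0.0313
```

```bash
python3 - <<'E'
from h import *
th=np.load('th.npy'); o=r.get_obs(); t=W2S(th,[o['tcp_pos']])[0]; print(t,o['contact_force'].round(1))
p=r.grab_frame('top'); im=p['pixels'][150:270,290:430]; im=cv2.convertScaleAbs(im,alpha=1.8); im=cv2.resize(im,None,fx=5,fy=5,interpolation=cv2.INTER_CUBIC); drawjar(im,p,th,t,s=5,off=(290,150)); 
for X in ([[.04,-.024,.224],[.04,-.189,.224]],[[-.04,-.024,.224],[-.04,-.189,.224]],[[.04,-.024,.19],[-.04,-.024,.19]]):
    q=np.array([proj(p,x) for x in S2W(th,np.array(X))]); q=((q-(290,150)+.5)*5).astype(int); cv2.polylines(im,[q],False,(255,0,255),1)
cv2.imwrite('pics/t16.png',im)
E
```

```text
[-0.00022318 -0.00602749  0.09000951] [ 0.5  0.8 -5.2]
```

View pics/t16.png

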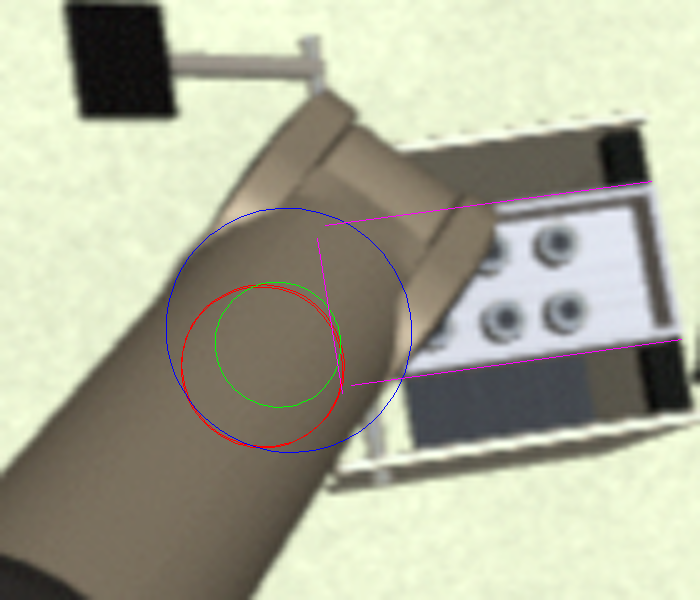

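Emit:
play_rows:
  plan:
    - [0,0,-0.0006,0,0]
    - [0,0.0002,-0.0012,0,0]

```text
clock: 22.8
tcp_pos: [0.5223, -0.1336, 0.09]
orientation: [-0.1, 1.569, 0.1]
contact_force: [-0.1, -1.2, -5.6]
grip_width: 0.031
```

Emit:
play_rows:
  plan:
    - [0,0,-0.0006,0,0]
    - [0,0.0002,-0.0012,0,0]

```text
clock: 23.0
tcp_pos: [0.5224, -0.1344, 0.0899]
orientation: [-0.099, 1.569, 0.1]
contact_force: [-0.6, 2.6, -4.6]
grip_width: 0.031
```

Emit:
play_rows:
  plan:
    - [0,0,-0.0006,0,0]
    - [0,0.0002,-0.0014,0,0]
    - [0,0.0002,-0.0014,0,0]

```text
clock: 23.3
tcp_pos: [0.5225, -0.1343, 0.0898]
orientation: [-0.099, 1.57, 0.103]
contact_force: [-2.4, 7.2, -1.6]
grip_width: 0.0312
```

```bash
python3 - <<'E'
from h import *
th=np.load('th.npy'); o=r.get_obs(); t=W2S(th,[o['tcp_pos']])[0]; print(t,o['contact_force'].round(2),o['moment'].round(3))
p=r.grab_frame('scene'); im=p['pixels'][165:255,255:375]; im=cv2.convertScaleAbs(im,alpha=1.5);im=cv2.resize(im,None,fx=6,fy=6,interpolation=cv2.INTER_CUBIC)
drawjar(im,p,th,[0,0],off=(255,165)); cv2.imwrite('pics/s17.png',im)
E
```

```text
[-8.72382073e-05 -7.95596965e-03  8.98107945e-02] [-2.4   7.2  -1.59] [ 0.702  0.22  -0.031]
```

View pics/s17.png

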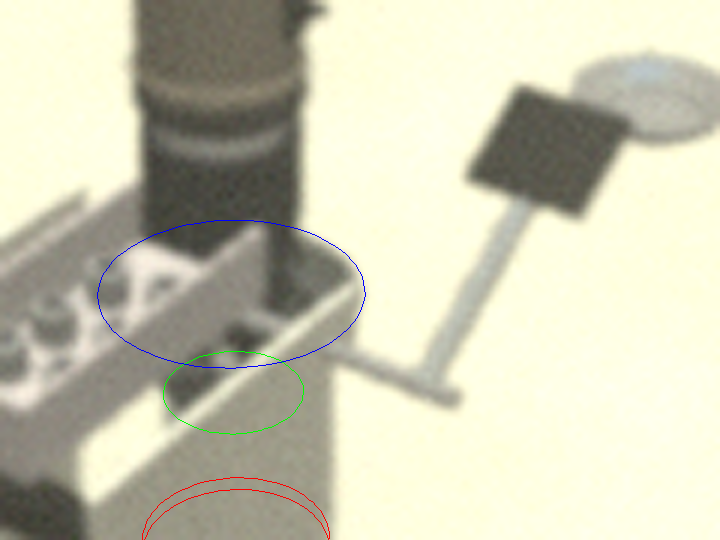

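Contact at about 7 N, and the moment puts it near z≈0.2, so it is the hand against the lip. I'll back off 1.5 mm, set the jar down, release and look from above.

Emit:
play_rows:
  plan:
    - [0,0,0.0015,0,0]
    - [0,0,0.0015,-0.0005,0]
    - [0,0,0.0015,-0.0008,0]

```text
clock: 23.65
tcp_pos: [0.523, -0.1344, 0.0896]
orientation: [-0.099, 1.568, 0.101]
contact_force: [-3.1, 5.9, 5.7]
grip_width: 0.0308
```

Emit:
play_rows:
  plan:
    - [-0.2,0,0,0,0]
    - [-0.5,0,0,0,0]
    - [-0.8,0,0,0,0]
    - [-0.8,0,0,0,0]
    - [-0.8,0,0,0.03,0]
    - [-0.8,0,0,0.07,0]
    - [-0.8,0,0,0.11,0]
    - [-0.8,-0.005,0.04,0.13,0]
    - [-0.8,-0.01,0.09,0.13,0]
    - [-0.8,-0.015,0.14,0.13,0]

```text
clock: 24.65
tcp_pos: [0.5086, 0.0049, 0.2205]
orientation: [-0.097, 1.565, 0.097]
contact_force: [1.1, 1.0, 0.4]
grip_width: 0.0085
```

Emit:
play_rows:
  plan:
    - [-0.8,0,0.05,0,0]
    - [-0.8,0,0.1,0,0]
    - [-0.8,0,0.12,0,0]

```text
clock: 24.95
tcp_pos: [0.5082, 0.1298, 0.2194]
orientation: [-0.103, 1.566, 0.105]
contact_force: [-0.6, 0.1, -1.1]
grip_width: 0.0086
```

```bash
python3 - <<'E'
from h import *
th=np.load('th.npy'); o=r.get_obs(); print(o['clock'],o['tcp_pos'].round(3),o['contact_force'].round(1))
p=r.grab_frame('top'); np.savez('top2.npz',**{k:np.array(v) for k,v in p.items()})
x=rim(p); print(x, W2S(th,[[*x[1][0],0]]))
im=p['pixels'][150:270,280:420]; im=cv2.convertScaleAbs(im,alpha=1.6); im=cv2.resize(im,None,fx=5,fy=5,interpolation=cv2.INTER_CUBIC); drawjar(im,p,th,[0,0],s=5,off=(280,150)); cv2.imwrite('pics/t18.png',im)
p=r.grab_frame('scene'); im=p['pixels'][165:255,255:375]; im=cv2.convertScaleAbs(im,alpha=1.5);im=cv2.resize(im,None,fx=6,fy=6,interpolation=cv2.INTER_CUBIC)
drawjar(im,p,th,[0,0],off=(255,165)); cv2.imwrite('pics/s18.png',im)
E
```

```text
24.95 [0.508 0.13  0.219] [-0.6  0.1 -1.1]
(0.63, ((0.5205740928649902, -0.1250017136335373), 0.06317716091871262), np.float64(0.16044097121695355)) [[-0.00084024  0.00151713  0.        ]]
```

View pics/t18.png

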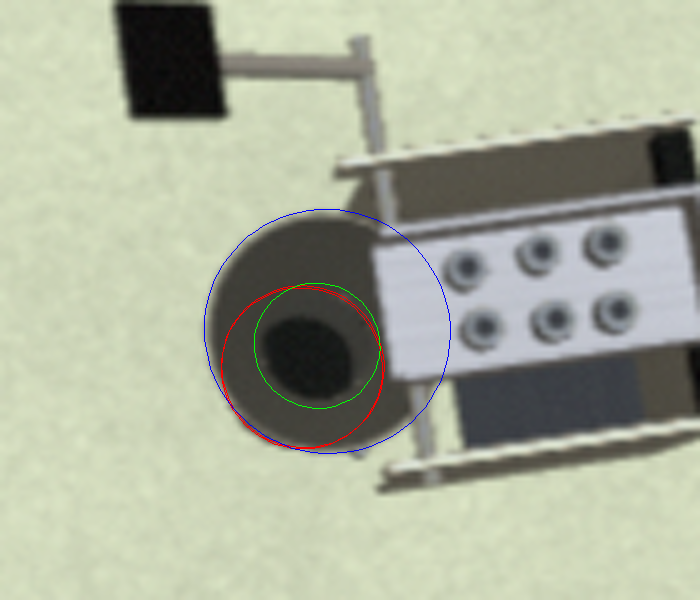

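View pics/s18.png

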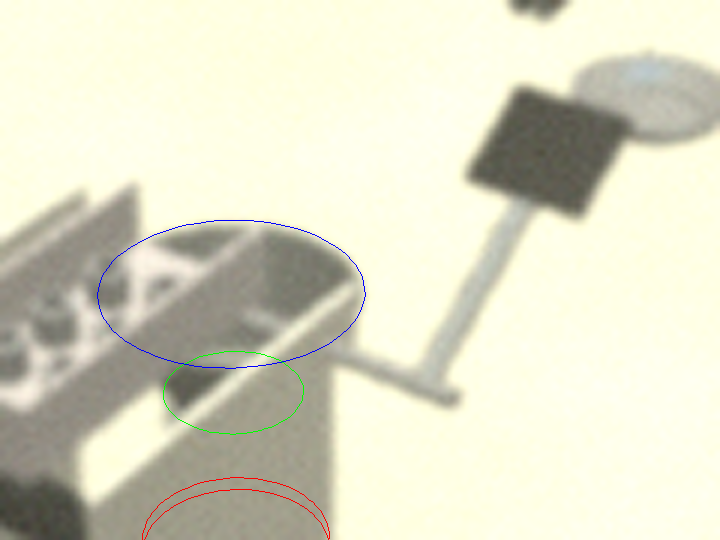

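```bash
cat >> h.py <<'E'
from scipy.optimize import least_squares
def rimfit(p,th,ymin=-.02,g=None):
    """edge-gradient fit: centre of circle r at z .16 maximizing radial contrast, using arc with stand y>ymin"""
    G=cv2.cvtColor(p['pixels'],cv2.COLOR_BGR2GRAY).astype(np.float32)
    G=cv2.GaussianBlur(G,(0,0),.7)
    best=[]
    a=np.radians(np.arange(0,360,3))
    def samp(c,R):
        X=S2W(th,np.c_[c[0]+R*np.cos(a),c[1]+R*np.sin(a),0*a+.16]); k=W2S(th,X)[:,1]>ymin
        q=np.array([proj(p,x) for x in X[k]],np.float32)
        return cv2.remap(G,q[:,:1].copy(),q[:,1:].copy(),cv2.INTER_LINEAR)[:,0],a[k]
    def cost(v):
        o,_=samp(v[:2],v[2]+.003); i,_=samp(v[:2],v[2]-.003); n=min(len(o),len(i)); return -(np.median(o)-np.median(i)) - (np.mean(o)-np.mean(i))
    from scipy.optimize import minimize
    s=minimize(cost,g,method='Nelder-Mead',options=dict(initial_simplex=np.array([g,g+[.004,0,0],g+[0,.004,0],g+[0,0,.002]])))
    return s.x,s.fun
E
python3 - <<'E'
from h import *
th=np.load('th.npy')
p0=dict(np.load('top0.npz')); p2=dict(np.load('top2.npz'))
j=W2S(th,[[.494,.006,0]])[0]
print('start',j,rimfit(p0,th,g=np.array([j[0],j[1],.064])))
for y in(-.01,0,.01): print('now',rimfit(p2,th,ymin=y,g=np.array([-.001,-.002,.064])))
# cone inside bias-free: outer rim radius fixed fit by edges along rays
E
```

```text
start [-0.01058112  0.1348316   0.        ] (array([-0.01110552,  0.13394313,  0.06188123]), np.float64(-115.22271728515625))
now (array([-0.0012371 , -0.0007112 ,  0.06290592]), np.float64(-113.65480041503906))
now (array([-0.00130657,  0.00052365,  0.0623176 ]), np.float64(-115.00833129882812))
now (array([-0.00062928, -0.00298451,  0.06475503]), np.float64(-113.39103698730469))
```

Circle fits put the jar within about 1 mm of home. To be sure it is seated, I'll regrip centred and give it a gentle push to feel the stop.

Emit:
play_rows:
  plan:
    - [-0.8,0.002,-0.045,0,0]
    - [-0.8,0.004,-0.095,0,0]
    - [-0.8,0.007,-0.145,0,0]
    - [-0.8,0.01,-0.195,0,0]
    - [-0.8,0.0127,-0.24,0,0]
    - [-0.8,0.0127,-0.257,-0.01,0]
    - [-0.8,0.0127,-0.257,-0.04,0]
    - [-0.8,0.0127,-0.257,-0.08,0]
    - [-0.8,0.0127,-0.257,-0.115,0]
    - [-0.8,0.0127,-0.257,-0.13,0]

```text
clock: 26.1
tcp_pos: [0.5193, -0.1338, 0.0873]
orientation: [-0.098, 1.57, 0.097]
contact_force: [1.3, 2.8, 2.9]
grip_width: 0.0087
```

Emit:
play_rows:
  plan:
    - [-0.8,0,0,0,0]
    - [-0.6,0,0,0,0]
    - [-0.4,0,0,0,0]
    - [-0.3,0,0,0,0]
    - [-0.2,0,0,0,0]
    - [-0.1,0,0,0,0]
    - [0,0,0,0,0]
  force: 50

```text
clock: 26.8
tcp_pos: [0.521, -0.1332, 0.0903]
orientation: [-0.1, 1.567, 0.098]
contact_force: [-0.7, -2.1, 7.5]
grip_width: 0.0309
```

Emit:
play_rows:
  plan:
    - [0,0,0,0.0004,0]
    - [0,0,0,0.0004,0]

```text
clock: 27.0
tcp_pos: [0.521, -0.1331, 0.0903]
orientation: [-0.1, 1.567, 0.098]
contact_force: [-0.7, -3.6, 5.9]
grip_width: 0.0307
```

```bash
python3 - <<'E'
from h import *
th=np.load('th.npy'); o=r.get_obs(); print(o['clock'],o['tcp_pos'].round(4),W2S(th,[o['tcp_pos']]),o['contact_force'].round(2),o['moment'].round(3))
E
```

```text
27.0 [ 0.521  -0.1331  0.0903] [[-0.00146815 -0.00659763  0.09027445]] [-0.72 -3.62  5.93] [-0.823 -0.251 -0.08 ]
```

Emit:
play_rows:
  plan:
    - [0,0,0,0.0006,0]
    - [0,0,0,0.0008,0]

```text
clock: 27.2
tcp_pos: [0.5207, -0.1323, 0.0904]
orientation: [-0.1, 1.568, 0.099]
contact_force: [1.4, -2.6, -0.6]
grip_width: 0.031
```

```bash
python3 - <<'E'
from h import *
th=np.load('th.npy'); o=r.get_obs(); print(o['clock'],o['tcp_pos'].round(4),W2S(th,[o['tcp_pos']]),o['contact_force'].round(2),o['moment'].round(3))
E
```

```text
27.2 [ 0.5207 -0.1323  0.0904] [[-0.00168424 -0.00571926  0.0903928 ]] [ 1.35 -2.55 -0.55] [-0.748 -0.56  -0.089]
```

Emit:
play_rows:
  plan:
    - [0,0,-0.0007,0,0]
    - [0,0,-0.0014,0,0]

```text
clock: 27.4
tcp_pos: [0.5207, -0.1327, 0.0904]
orientation: [-0.099, 1.569, 0.101]
contact_force: [1.5, 0.9, 3.4]
grip_width: 0.0307
```

```bash
python3 - <<'E'
from h import *
th=np.load('th.npy'); o=r.get_obs(); print(o['clock'],o['tcp_pos'].round(4),W2S(th,[o['tcp_pos']]),o['contact_force'].round(2),o['moment'].round(3))
E
```

```text
27.4 [ 0.5207 -0.1327  0.0904] [[-0.00170134 -0.00613311  0.09037295]] [1.54 0.93 3.42] [ 0.128 -0.479  0.056]
```

Emit:
play_rows:
  plan:
    - [0,0,0.001,0.0006,0]
    - [0,0,0.001,0.0009,0]
    - [0,0,0.001,0.0009,0]

```text
clock: 27.7
tcp_pos: [0.5195, -0.1317, 0.0906]
orientation: [-0.099, 1.571, 0.101]
contact_force: [-0.6, 0.4, -6.3]
grip_width: 0.0312
```

Emit:
play_rows:
  plan:
    - [0,0,-0.001,0,0]
    - [0,0,-0.0015,0,0]
    - [0,0,-0.002,0,0]

```text
clock: 28.0
tcp_pos: [0.5203, -0.1339, 0.091]
orientation: [-0.099, 1.569, 0.101]
contact_force: [0.1, 3.3, -6.0]
grip_width: 0.0307
```

```bash
python3 - <<'E'
from h import *
th=np.load('th.npy'); o=r.get_obs(); print(o['clock'],o['tcp_pos'].round(4),W2S(th,[o['tcp_pos']]),o['contact_force'].round(2),o['moment'].round(3))
E
```

```text
28.0 [ 0.5203 -0.1339  0.091 ] [[-0.00225734 -0.00730328  0.09103172]] [ 0.12  3.25 -5.96] [ 0.517 -0.101 -0.078]
```

Emit:
play_rows:
  plan:
    - [0,0.0005,-0.001,0,0]
    - [0,0.0005,-0.0015,0,0]
    - [0,0.0005,-0.0015,0,0]

```text
clock: 28.3
tcp_pos: [0.5209, -0.1345, 0.0911]
orientation: [-0.099, 1.569, 0.103]
contact_force: [-0.2, 7.3, -3.4]
grip_width: 0.0308
```

```bash
python3 - <<'E'
from h import *
th=np.load('th.npy'); o=r.get_obs(); print(o['clock'],o['tcp_pos'].round(4),W2S(th,[o['tcp_pos']]),o['contact_force'].round(2),o['moment'].round(3))
p=r.grab_frame('scene'); im=p['pixels'][165:255,255:375]; im=cv2.convertScaleAbs(im,alpha=1.5);im=cv2.resize(im,None,fx=6,fy=6,interpolation=cv2.INTER_CUBIC)
cv2.imwrite('pics/s19.png',im)
E
```

```text
28.3 [ 0.5209 -0.1345  0.0911] [[-0.00168154 -0.00799223  0.09108016]] [-0.23  7.27 -3.38] [0.675 0.04  0.016]
```

View pics/s19.png

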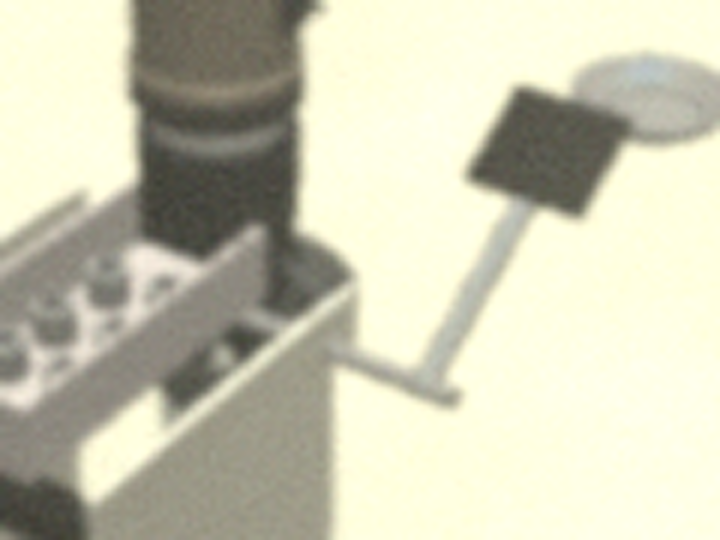

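Emit:
play_rows:
  plan:
    - [0,0,0.001,-0.001,0]
    - [0,0,0.001,-0.0015,0]
    - [-0.3,0,0.001,-0.0015,0]
    - [-0.8,0,0.001,-0.0015,0]
    - [-0.8,0,0.001,-0.0015,0]
    - [-0.8,0,0.001,0.03,0]
    - [-0.8,0,0.001,0.07,0]
    - [-0.8,0,0.005,0.11,0]
    - [-0.8,0,0.04,0.12,0]
    - [-0.8,0,0.09,0.12,0]

```text
clock: 29.35
tcp_pos: [0.523, -0.0494, 0.2146]
orientation: [-0.095, 1.561, 0.092]
contact_force: [1.4, 0.2, -0.7]
grip_width: 0.0083
```

Emit:
play_rows:
  plan:
    - [-0.8,0,0.05,0,0]
    - [-0.8,0,0.1,0,0]
    - [-0.8,0,0.12,0,0]

```text
clock: 29.65
tcp_pos: [0.5216, 0.0788, 0.2117]
orientation: [-0.103, 1.566, 0.105]
contact_force: [0.1, -0.9, 0.3]
grip_width: 0.0087
```

```bash
python3 - <<'E'
from h import *
th=np.load('th.npy'); o=r.get_obs(); print(o['clock'],o['tcp_pos'].round(4),o['contact_force'].round(1))
p=r.grab_frame('top'); np.savez('top3.npz',**{k:np.array(v) for k,v in p.items()})
p2=dict(np.load('top2.npz')); p0=dict(np.load('top0.npz'))
from scipy.optimize import minimize_scalar
def fixr(p,g,R=.0622,ymin=-.005):
    best=None
    for dx in np.arange(-.003,.0031,.0005):
        for dy in np.arange(-.008,.0081,.0005):
            c=(g[0]+dx,g[1]+dy)
            a=np.radians(np.arange(0,360,3)); G=cv2.GaussianBlur(cv2.cvtColor(p['pixels'],cv2.COLOR_BGR2GRAY).astype(np.float32),(0,0),.7)
            v=[]
            for rr in(R+.003,R-.003):
                X=S2W(th,np.c_[c[0]+rr*np.cos(a),c[1]+rr*np.sin(a),0*a+.16]); k=rr*np.sin(a)>ymin+.02
                q=np.array([proj(p,x) for x in X[k]],np.float32); v.append(cv2.remap(G,q[:,:1].copy(),q[:,1:].copy(),1)[:,0])
            s=v[0].mean()-v[1].mean()
            if best is None or s>best[0]: best=(s,np.round(c,4))
    return best
print('start',fixr(p0,(-.0105,.1348)));print('prev',fixr(p2,(0,0)));print('now',fixr(p,(0,0)))
d=cv2.absdiff(p['pixels'],p2['pixels'])[150:270,280:420]
im=p['pixels'][150:270,280:420]; im=cv2.convertScaleAbs(im,alpha=1.6); cv2.imwrite('pics/t20.png',cv2.resize(im,None,fx=5,fy=5,interpolation=cv2.INTER_CUBIC))
cv2.imwrite('pics/d20.png',cv2.resize(cv2.convertScaleAbs(d,alpha=6),None,fx=4,fy=4))
E
```

```text
29.65 [0.5216 0.0788 0.2117] [ 0.1 -0.9  0.3]
start (np.float32(58.004116), array([-0.0115,  0.1328]))
prev (np.float32(55.282566), array([-0.002 ,  0.0005]))
now (np.float32(55.48647), array([-0.003 ,  0.0005]))
```

View pics/t20.png

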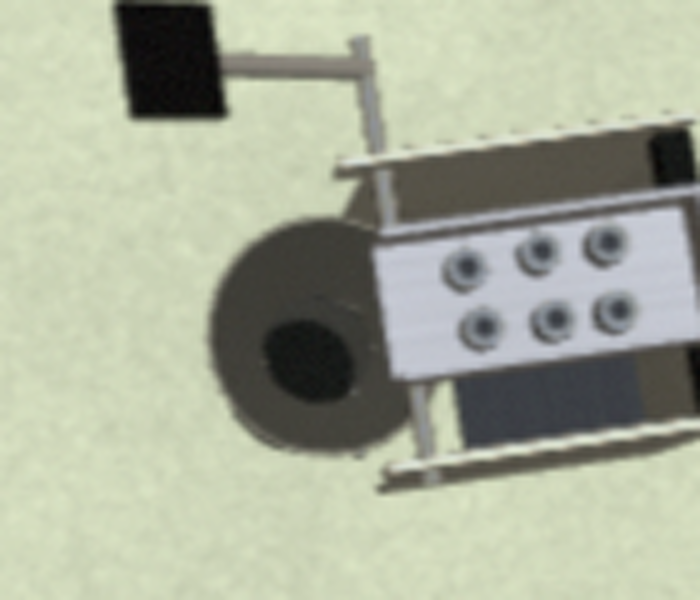

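View pics/d20.png

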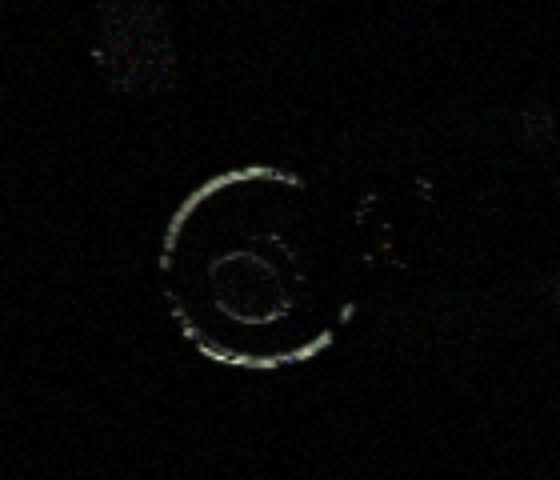

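The jar only shifted about 1 mm in -x between the pictures. I'll refine the V's centre from its two cheek tips in the first picture.

```bash
python3 - <<'E'
from h import *
th=np.load('th.npy'); p0=dict(np.load('top0.npz'))
for (a,b) in((205,205),(247,420)):
    u,v=320+a/8-.45,170+b/6-.45
    print(W2S(th,[ray_plane(p0,u,v,.026)]))
im=p0['pixels'][185:255,325:375]; im=cv2.convertScaleAbs(im,alpha=1.8); im=cv2.resize(im,None,fx=11,fy=8.5,interpolation=cv2.INTER_CUBIC)
def dl(X,col):
    q=np.array([proj(p0,x) for x in S2W(th,np.array(X))]); q=((q-(325,185)+.5)*[11,8.5]).astype(int); cv2.polylines(im,[q],False,col,1)
k=.048*2**.5
for z,col in((0,(0,0,255)),(.026,(0,255,0))): dl([[k+-.008,-.008,z],[0,-k,z],[-k+.008,-.008,z]],col)
for x in(.075,.081,-.075,-.081): dl([[x,-.012,.204],[x,-.2,.204]],(255,0,255))
for x in(.038,-.038): dl([[x,-.024,.224],[x,-.19,.224]],(255,0,0))
cv2.imwrite('pics/v2.png',im)
E
```

```text
[[ 0.05143209 -0.02134913  0.026     ]]
[[-0.05436468 -0.02031122  0.026     ]]
```

View pics/v2.png

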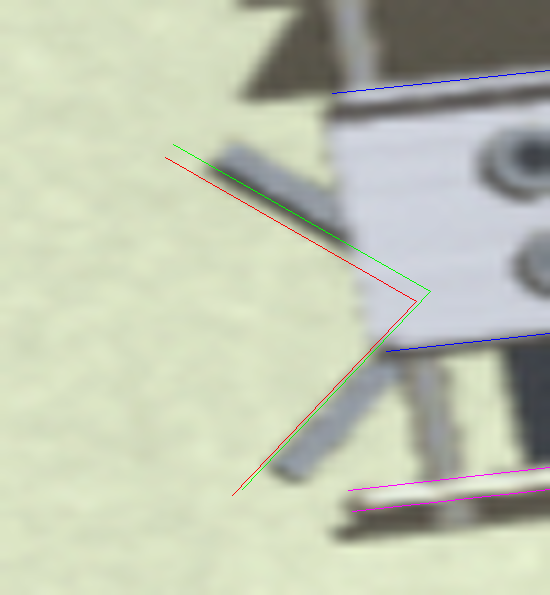

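So the jar had met the stop at the foot and tilted slightly in the fingers as the hand went on, then settled back on the -x cheek, about 2 mm short. I'll regrip centred, bring it gently to centre and set it down there.

```bash
python3 - <<'E'
from h import *
th=np.load('th.npy'); o=r.get_obs(); print(o['tcp_pos'].round(4)); 
for t in([-.0015,.002,0],[.0004,-.001,0]):
    w=S2W(th,[t])[0]; print(w.round(4),(w-o['tcp_pos']).round(4))
E
```

```text
[0.5218 0.0805 0.2115]
[ 0.5199 -0.1246  0.    ] [-0.0019 -0.2051 -0.2115]
[ 0.5221 -0.1273  0.    ] [ 0.0004 -0.2078 -0.2115]
```

Emit:
play_rows:
  plan:
    - [-0.8,0,-0.045,0,0]
    - [-0.8,-0.001,-0.095,0,0]
    - [-0.8,-0.002,-0.145,0,0]
    - [-0.8,-0.002,-0.185,0,0]
    - [-0.8,-0.002,-0.205,0,0]
    - [-0.8,-0.002,-0.205,0,0]
    - [-0.8,-0.002,-0.205,-0.04,0]
    - [-0.8,-0.002,-0.205,-0.08,0]
    - [-0.8,-0.002,-0.205,-0.11,0]
    - [-0.8,-0.002,-0.205,-0.122,0]

```text
clock: 30.7
tcp_pos: [0.5177, -0.1302, 0.087]
orientation: [-0.1, 1.572, 0.1]
contact_force: [-0.2, -0.5, 2.1]
grip_width: 0.0085
```

Emit:
play_rows:
  plan:
    - [-0.8,0,0,0,0]
    - [-0.8,0,0,0,0]
    - [-0.6,0,0,0,0]
    - [-0.4,0,0,0,0]
    - [-0.3,0,0,0,0]
    - [-0.2,0,0,0,0]
    - [-0.1,0,0,0,0]
    - [0,0,0,0,0]
  force: 40

```text
clock: 31.5
tcp_pos: [0.5198, -0.1311, 0.09]
orientation: [-0.1, 1.567, 0.1]
contact_force: [-0.0, 1.6, 5.7]
grip_width: 0.0321
```

Emit:
play_rows:
  plan:
    - [0,0,0,0.0004,0]
    - [0,0,0,0.0006,0]

```text
clock: 31.7
tcp_pos: [0.5197, -0.1311, 0.0901]
orientation: [-0.1, 1.567, 0.099]
contact_force: [2.6, -0.5, -1.5]
grip_width: 0.0325
```

```bash
python3 - <<'E'
from h import *
th=np.load('th.npy'); o=r.get_obs(); print(o['clock'],o['tcp_pos'].round(4),W2S(th,[o['tcp_pos']]),o['contact_force'].round(2),o['moment'].round(3))
E
```

```text
31.7 [ 0.5197 -0.1311  0.0901] [[-0.00246038 -0.00440462  0.09009023]] [ 2.56 -0.52 -1.55] [-0.025 -0.729 -0.025]
```

Emit:
play_rows:
  plan:
    - [-0.4,0,0,0,0]
    - [-0.8,0,0,0,0]
    - [-0.8,0,0.003,0,0]
    - [-0.8,0,0.0064,0,0]
    - [-0.8,0.0002,0.0064,0,0]
    - [-0.8,0.0002,0.0064,0,0]

```text
clock: 32.3
tcp_pos: [0.5191, -0.1244, 0.0898]
orientation: [-0.1, 1.569, 0.1]
contact_force: [0.1, -0.0, 0.5]
grip_width: 0.0085
```

```bash
python3 - <<'E'
from h import *
th=np.load('th.npy'); o=r.get_obs(); print(o['clock'],o['tcp_pos'].round(4),W2S(th,[o['tcp_pos']]),o['contact_force'].round(2),o['moment'].round(3))
E
```

```text
32.3 [ 0.5191 -0.1244  0.0898] [[-0.0022676   0.00226867  0.08982061]] [ 0.1  -0.04  0.53] [ 0.047 -0.021  0.012]
```

Emit:
play_rows:
  plan:
    - [-0.6,0,0,0,0]
    - [-0.4,0,0,0,0]
    - [-0.3,0,0,0,0]
    - [-0.2,0,0,0,0]
    - [-0.1,0,0,0,0]
    - [0,0,0,0,0]
    - [0,0,0,0.0005,0]
    - [0,0,0,0.0008,0]
  force: 40

```text
clock: 33.1
tcp_pos: [0.5188, -0.1244, 0.0904]
orientation: [-0.1, 1.569, 0.1]
contact_force: [-0.3, -0.6, -4.9]
grip_width: 0.0322
```

```bash
python3 - <<'E'
from h import *
th=np.load('th.npy'); o=r.get_obs(); print(o['clock'],o['tcp_pos'].round(4),W2S(th,[o['tcp_pos']]),o['contact_force'].round(2),o['moment'].round(3),o['grip_width'])
E
```

```text
33.1 [ 0.5188 -0.1244  0.0904] [[-0.00250201  0.00229586  0.09042638]] [-0.35 -0.63 -4.88] [-0.007  0.033  0.039] 0.032223905136384075
```

Emit:
play_rows:
  plan:
    - [0,0.001,0,0,0]
    - [0,0.002,0,0,0]
    - [0,0.0028,0,0,0]
    - [0,0.0028,-0.0007,0,0]

```text
clock: 33.5
tcp_pos: [0.5222, -0.1253, 0.0907]
orientation: [-0.1, 1.568, 0.1]
contact_force: [-0.1, -0.6, -5.8]
grip_width: 0.0324
```

Emit:
play_rows:
  plan:
    - [0,0,-0.0007,0,0]
    - [0,0,-0.0014,0,0]

```text
clock: 33.7
tcp_pos: [0.5219, -0.1268, 0.0907]
orientation: [-0.1, 1.569, 0.1]
contact_force: [0.1, -0.3, -5.8]
grip_width: 0.0324
```

Emit:
play_rows:
  plan:
    - [0,0,-0.0007,0,0]
    - [0,0,-0.0014,0,0]

```text
clock: 33.9
tcp_pos: [0.5221, -0.1277, 0.0907]
orientation: [-0.099, 1.568, 0.1]
contact_force: [0.6, 1.8, -3.7]
grip_width: 0.0323
```

```bash
python3 - <<'E'
from h import *
th=np.load('th.npy'); o=r.get_obs(); print(o['clock'],o['tcp_pos'].round(4),W2S(th,[o['tcp_pos']]),o['contact_force'].round(2),o['moment'].round(3),o['grip_width'])
E
```

```text
33.9 [ 0.5221 -0.1277  0.0907] [[ 0.0003326  -0.00135043  0.09072548]] [ 0.58  1.82 -3.7 ] [ 0.628 -0.074 -0.061] 0.032300512645599896
```

Contact at foot level: 1.8 N with a 0.35 m lever, so this is the V stop. A touch more, then set down and release.

Emit:
play_rows:
  plan:
    - [0,0,-0.0005,0,0]
    - [0,0,-0.0007,0,0]
    - [0,0,-0.0007,-0.0005,0]
    - [0,0,-0.0007,-0.001,0]

```text
clock: 34.3
tcp_pos: [0.5223, -0.1283, 0.09]
orientation: [-0.099, 1.568, 0.101]
contact_force: [-0.4, 6.2, 5.5]
grip_width: 0.0325
```

```bash
python3 - <<'E'
from h import *
th=np.load('th.npy'); o=r.get_obs(); print(o['clock'],o['tcp_pos'].round(4),W2S(th,[o['tcp_pos']]),o['contact_force'].round(2),o['moment'].round(3),o['grip_width'])
E
```

```text
34.3 [ 0.5223 -0.1283  0.09  ] [[ 0.00046127 -0.0019241   0.08996289]] [-0.43  6.16  5.53] [ 1.289  0.501 -0.117] 0.032475517506928814
```

Emit:
play_rows:
  plan:
    - [-0.2,0,0,0,0]
    - [-0.4,0,0,0,0]
    - [-0.7,0,0,0,0]
    - [-0.8,0,0,0,0]
    - [-0.8,0,0.001,0.02,0]
    - [-0.8,0,0.001,0.06,0]
    - [-0.8,0,0.003,0.1,0]
    - [-0.8,0,0.02,0.13,0]
    - [-0.8,0,0.065,0.14,0]
    - [-0.8,0,0.115,0.14,0]

```text
clock: 35.3
tcp_pos: [0.5233, -0.0149, 0.232]
orientation: [-0.096, 1.564, 0.096]
contact_force: [0.7, 1.1, -0.9]
grip_width: 0.0085
```

Emit:
play_rows:
  plan:
    - [-1,0.01,0.05,0,0]
    - [-1,0.02,0.1,0,0]
    - [-1,0.03,0.14,0,0]

```text
clock: 35.6
tcp_pos: [0.5522, 0.1288, 0.2299]
orientation: [-0.1, 1.568, 0.101]
contact_force: [-0.0, -0.0, 0.3]
grip_width: 0.0
```

```bash
python3 - <<'E'
from h import *
th=np.load('th.npy'); o=r.get_obs(); print(o['clock'],o['tcp_pos'].round(4),o['contact_force'].round(1))
p=r.grab_frame('top'); np.savez('top4.npz',**{k:np.array(v) for k,v in p.items()})
p0=dict(np.load('top0.npz'))
def fixr(p,g,R=.0622,ymin=-.005):
    best=None
    a=np.radians(np.arange(0,360,3)); G=cv2.GaussianBlur(cv2.cvtColor(p['pixels'],cv2.COLOR_BGR2GRAY).astype(np.float32),(0,0),.7)
    for dx in np.arange(-.004,.0041,.0005):
        for dy in np.arange(-.006,.0061,.0005):
            c=(g[0]+dx,g[1]+dy); v=[]
            for rr in(R+.003,R-.003):
                X=S2W(th,np.c_[c[0]+rr*np.cos(a),c[1]+rr*np.sin(a),0*a+.16]); k=rr*np.sin(a)>ymin+.02
                q=np.array([proj(p,x) for x in X[k]],np.float32); v.append(cv2.remap(G,q[:,:1].copy(),q[:,1:].copy(),1)[:,0])
            s=v[0].mean()-v[1].mean()
            if best is None or s>best[0]: best=(s,np.round(c,4))
    return best
print('start',fixr(p0,(-.0105,.1348)));print('now',fixr(p,(0,0)), fixr(p,(0,0),R=.0635))
p2=dict(np.load('top3.npz'))
d=cv2.absdiff(p['pixels'],p2['pixels'])[150:270,280:420]
im=p['pixels'][150:270,280:420]; im=cv2.convertScaleAbs(im,alpha=1.6); cv2.imwrite('pics/t21.png',cv2.resize(im,None,fx=5,fy=5,interpolation=cv2.INTER_CUBIC))
p=r.grab_frame('scene'); im=p['pixels'][155:255,255:395]; im=cv2.convertScaleAbs(im,alpha=1.5);cv2.imwrite('pics/s21.png',cv2.resize(im,None,fx=5,fy=5,interpolation=cv2.INTER_CUBIC))
E
```

```text
35.6 [0.5522 0.1288 0.2299] [-0.  -0.   0.3]
start (np.float32(58.004116), array([-0.0115,  0.1328]))
now (np.float32(55.434807), array([-0.001, -0.002])) (np.float32(55.589134), array([-0.001, -0.004]))
```

View pics/t21.png

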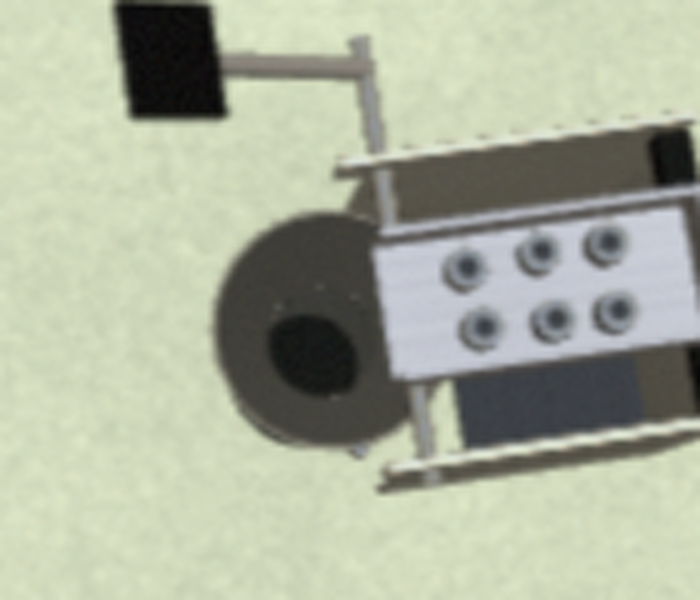

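View pics/s21.png

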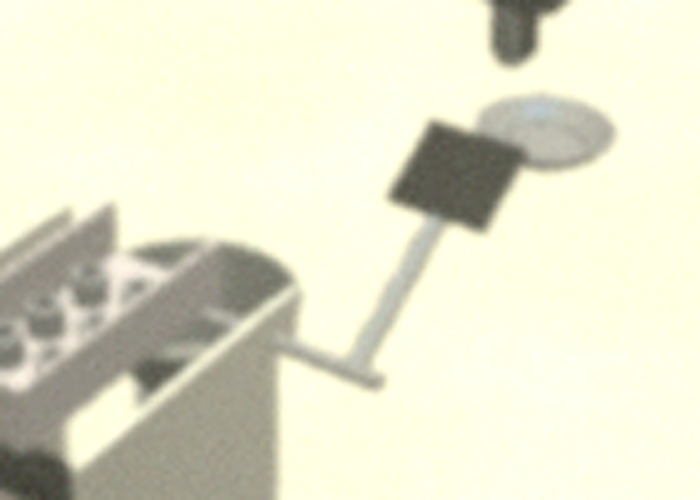

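The jar's rim moved about 2 mm in +x and -y, now symmetric in the V and upright: the jar is home. Next the paddle. First I move above it with the fingers shut.

Emit:
play_rows:
  plan:
    - [-1,0.01,0,0.03,0]
    - [-1,0.03,-0.015,0.065,0]
    - [-1,0.05,-0.05,0.075,0]
    - [-1,0.07,-0.09,0.075,0]
    - [-1,0.085,-0.13,0.075,0]
    - [-1,0.0895,-0.16,0.075,0]
    - [-1,0.0895,-0.17,0.075,0]
    - [-1,0.0895,-0.17,0.075,0]
    - [-1,0.0895,-0.17,0.075,0]

```text
clock: 36.6
tcp_pos: [0.6414, -0.0427, 0.3045]
orientation: [-0.1, 1.569, 0.101]
contact_force: [0.3, 0.9, 0.1]
grip_width: -0.0001
```

```bash
python3 - <<'E'
from h import *
th=np.load('th.npy'); o=r.get_obs(); print(o['clock'],o['tcp_pos'].round(4),W2S(th,[o['tcp_pos']]),o['contact_force'].round(2))
E
```

```text
36.6 [ 0.6414 -0.0427  0.3045] [[0.12946144 0.06781125 0.30447084]] [0.3  0.86 0.11]
```

Emit:
play_rows:
  plan:
    - [-1,0,0.002,-0.015,0]
    - [-1,0,0.002,-0.027,0]
    - [-1,0,0.002,-0.033,0]
    - [-1,0,0.002,-0.038,0]
    - [-1,0,0.002,-0.042,0]
    - [-1,0,0.002,-0.046,0]

```text
clock: 37.2
tcp_pos: [0.6422, -0.0413, 0.2592]
orientation: [-0.1, 1.567, 0.101]
contact_force: [-0.2, 0.7, 5.7]
grip_width: 0.0
```

Emit:
play_rows:
  plan:
    - [-1,0,0,-0.003,0]
    - [-1,0,0,-0.006,0]
    - [-1,0,0,-0.009,0]
    - [-1,0,0,-0.012,0]
    - [-1,0,0,-0.015,0]
    - [-1,0,0,-0.018,0]

```text
clock: 37.8
tcp_pos: [0.6424, -0.0408, 0.2414]
orientation: [-0.1, 1.566, 0.101]
contact_force: [-0.5, 2.1, 8.1]
grip_width: -0.0001
```

```bash
python3 - <<'E'
from h import *
p=r.grab_frame('scene'); im=p['pixels'][140:255,250:395]; cv2.imwrite('pics/s22.png',cv2.resize(im,None,fx=5,fy=5,interpolation=cv2.INTER_CUBIC))
E
```

```text
(no output)
```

View pics/s22.png

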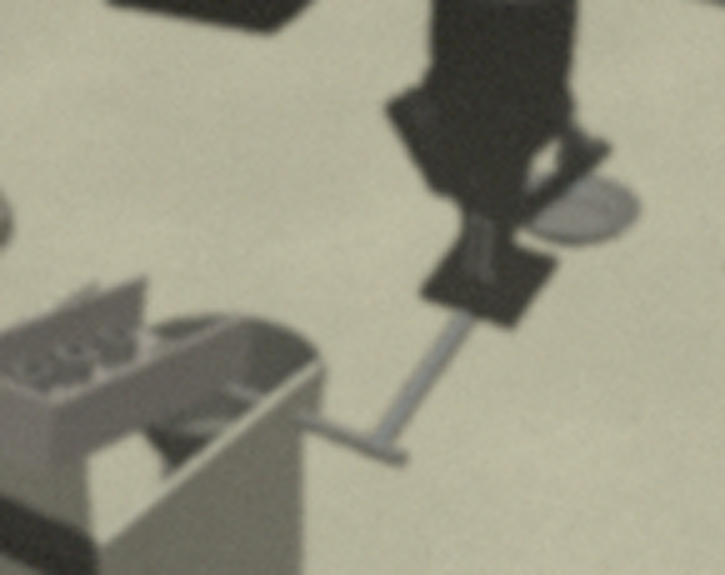

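The trough is tipping, with its rear raised and the paddle pressed at (490,265) of the zoom. Going on slowly.

Emit:
play_rows:
  plan:
    - [-1,0,0,-0.002,0]
    - [-1,0,0,-0.004,0]
    - [-1,0,0,-0.006,0]
    - [-1,0,0,-0.008,0]
    - [-1,0,0,-0.01,0]
    - [-1,0,0,-0.012,0]
    - [-1,0,0,-0.014,0]
    - [-1,0,0,-0.016,0]
    - [-1,0,0,-0.018,0]
    - [-1,0,0,-0.02,0]

```text
clock: 38.85
tcp_pos: [0.6424, -0.0401, 0.2213]
orientation: [-0.099, 1.567, 0.103]
contact_force: [0.1, 4.0, 6.4]
grip_width: -0.0003
```

```bash
python3 - <<'E'
from h import *
p=r.grab_frame('scene'); im=p['pixels'][140:255,250:395]; cv2.imwrite('pics/s23.png',cv2.resize(im,None,fx=5,fy=5,interpolation=cv2.INTER_CUBIC))
E
```

```text
(no output)
```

View pics/s23.png

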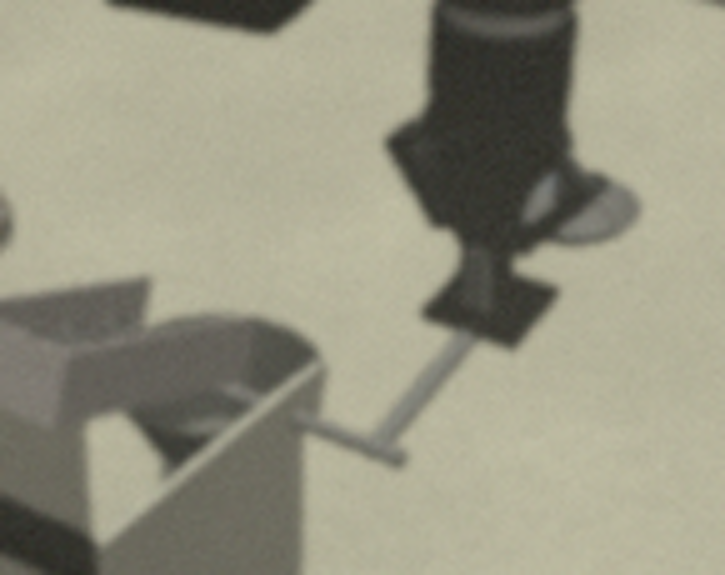

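Emit:
play_rows:
  plan:
    - [-1,0,0,-0.002,0]
    - [-1,0,0,-0.004,0]
    - [-1,0,0,-0.006,0]
    - [-1,0,0,-0.008,0]
    - [-1,0,0,-0.01,0]
    - [-1,0,0,-0.012,0]
    - [-1,0,0,-0.014,0]
    - [-1,0,0,-0.016,0]
    - [-1,0,0,-0.018,0]
    - [-1,0,0,-0.02,0]

```text
clock: 39.9
tcp_pos: [0.6424, -0.0393, 0.2011]
orientation: [-0.099, 1.567, 0.104]
contact_force: [-0.4, 4.6, 7.4]
grip_width: -0.0003
```

```bash
python3 - <<'E'
from h import *
p=r.grab_frame('scene'); im=p['pixels'][130:245,250:395]; cv2.imwrite('pics/s24.png',cv2.resize(im,None,fx=5,fy=5,interpolation=cv2.INTER_CUBIC))
p=r.grab_frame('top'); im=p['pixels'][150:270,280:420]; im=cv2.convertScaleAbs(im,alpha=1.6); cv2.imwrite('pics/t24.png',cv2.resize(im,None,fx=5,fy=5,interpolation=cv2.INTER_CUBIC))
E
```

```text
(no output)
```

View pics/s24.png

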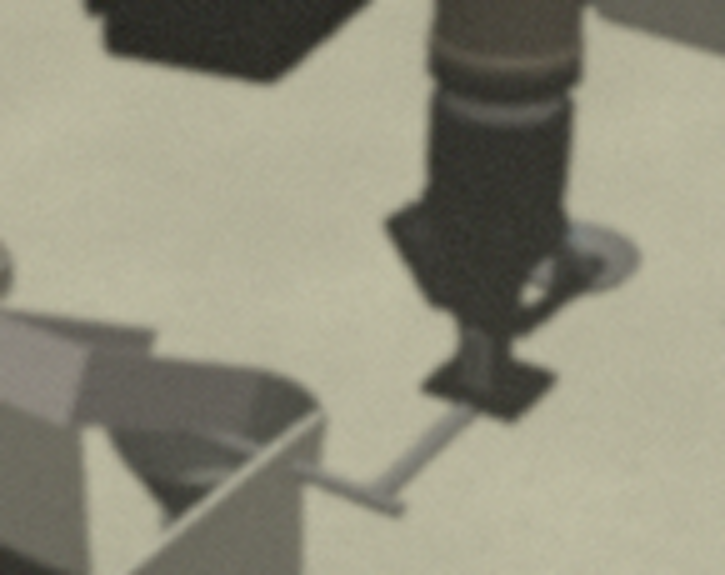

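View pics/t24.png

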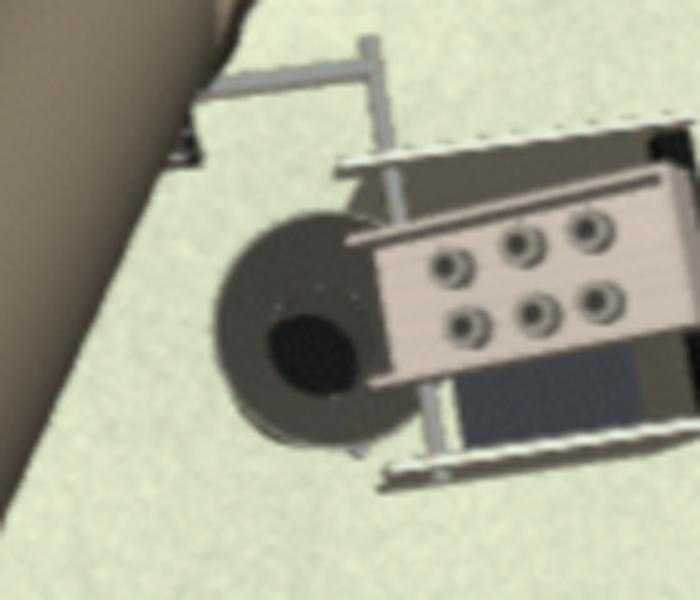

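Emit:
play_rows:
  plan:
    - [-1,0,0,-0.002,0]
    - [-1,0,0,-0.004,0]
    - [-1,0,0,-0.006,0]
    - [-1,0,0,-0.008,0]
    - [-1,0,0,-0.01,0]
    - [-1,0,0,-0.012,0]

```text
clock: 40.6
tcp_pos: [0.6424, -0.0397, 0.1892]
orientation: [-0.099, 1.567, 0.103]
contact_force: [-1.0, 3.7, 6.7]
grip_width: 0.0001
```

```bash
python3 - <<'E'
from h import *
p=r.grab_frame('top'); im=p['pixels'][150:270,280:420]; im=cv2.convertScaleAbs(im,alpha=1.6); cv2.imwrite('pics/t25.png',cv2.resize(im,None,fx=5,fy=5,interpolation=cv2.INTER_CUBIC))
E
```

```text
(no output)
```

View pics/t25.png

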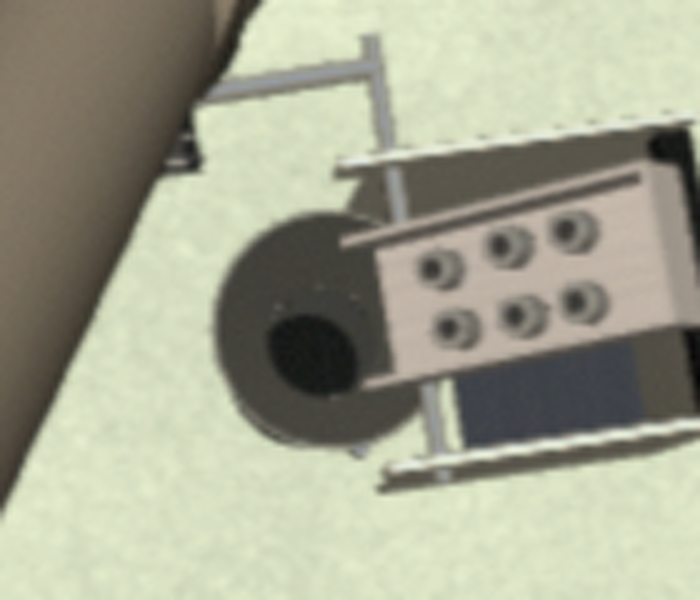

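The blanks have begun to creep, as the gap to the rear wall has grown. I'll hold for a moment and look.

Emit:
play_rows:
  plan:
    - [-1,0,0,-0.001,0]
    - [-1,0,0,-0.001,0]
    - [-1,0,0,-0.001,0]
    - [-1,0,0,-0.001,0]

```text
clock: 41.05
tcp_pos: [0.6423, -0.0401, 0.188]
orientation: [-0.1, 1.567, 0.102]
contact_force: [0.7, 4.9, 5.4]
grip_width: -0.0001
```

```bash
python3 - <<'E'
from h import *
p=r.grab_frame('top'); im=p['pixels'][150:270,280:420]; im=cv2.convertScaleAbs(im,alpha=1.6); cv2.imwrite('pics/t26.png',cv2.resize(im,None,fx=5,fy=5,interpolation=cv2.INTER_CUBIC))
E
```

```text
(no output)
```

View pics/t26.png

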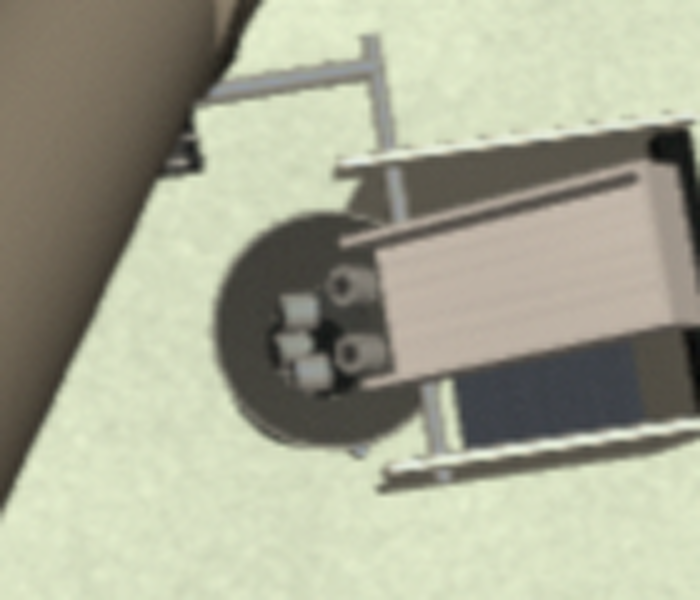

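All six are sliding into the funnel. I'll hold briefly and check that they go down.

Emit:
play_rows:
  plan:
    - [-1,0,0,0,0]
    - [-1,0,0,0,0]
    - [-1,0,0,0,0]
    - [-1,0,0,0,0]
    - [-1,0,0,0,0]

```text
clock: 41.6
tcp_pos: [0.6418, -0.0417, 0.1878]
orientation: [-0.1, 1.568, 0.1]
contact_force: [1.8, 4.5, 5.3]
grip_width: 0.0002
```

```bash
python3 - <<'E'
from h import *
p=r.grab_frame('top'); im=p['pixels'][150:270,280:420]; im=cv2.convertScaleAbs(im,alpha=1.6); cv2.imwrite('pics/t27.png',cv2.resize(im,None,fx=5,fy=5,interpolation=cv2.INTER_CUBIC))
E
```

```text
(no output)
```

View pics/t27.png

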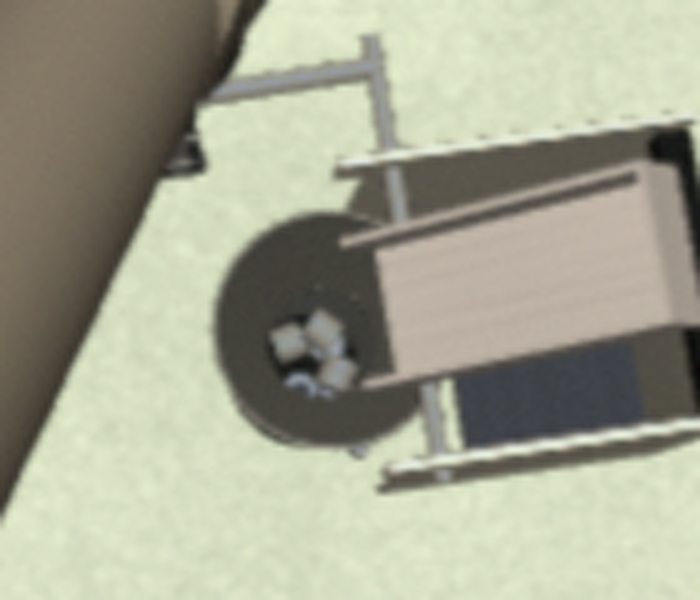

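```bash
python3 - <<'E'
from h import *
th=np.load('th.npy')
p=r.grab_frame('top'); z=p['z_map']; 
for u,v in((337.5,218),(344.5,216),(348,224.5),(340,226),(345,228),(346,220)):
    zz=z[int(v)-1:int(v)+2,int(u)-1:int(u)+2]; w=unproj(p,u,v,float(np.median(zz))); print(u,v,W2S(th,[w]).round(3),zz.round(3).min(),zz.max())
for d in r.pinpoint(p,'blank0')[:8]:
    u,v=d['position'][0]*640,d['position'][1]*400; w=unproj(p,u,v,float(z[int(v),int(u)])); print(round(d['conf'],2),round(u),round(v),W2S(th,[w]).round(3))
E
```

```text
337.5 218 [[0.013 0.007 0.026]] 1.233 1.2404407
344.5 216 [[ 0.014 -0.012  0.044]] 1.216 1.2211447
348 224.5 [[-0.012 -0.018  0.044]] 1.211 1.2201228
340 226 [[-0.011  0.004  0.025]] 1.231 1.2396686
345 228 [[-0.019 -0.01   0.029]] 1.151 1.2338428
346 220 [[ 0.003 -0.016  0.028]] 1.215 1.239189
0.58 345 212 [[ 0.026 -0.015  0.038]]
0.54 342 215 [[ 0.017 -0.005  0.044]]
0.49 346 228 [[-0.02  -0.012  0.026]]
```

Depth shows the blanks at the jar's bottom, with tops at z≈25–44 mm and none left in the trough or on the cone. Letting the trough back gently.

Emit:
play_rows:
  plan:
    - [-1,0,0,0.004,0]
    - [-1,0,0,0.01,0]
    - [-1,0,0,0.016,0]
    - [-1,0,0,0.022,0]
    - [-1,0,0,0.028,0]
    - [-1,0,0,0.034,0]
    - [-1,0,0,0.04,0]
    - [-1,0,0,0.046,0]
    - [-1,0,0,0.052,0]
    - [-1,0,0,0.058,0]

```text
clock: 42.75
tcp_pos: [0.6413, -0.0422, 0.246]
orientation: [-0.1, 1.569, 0.099]
contact_force: [0.8, -3.1, 2.1]
grip_width: 0.0
```

Emit:
play_rows:
  plan:
    - [-1,0,0,0.004,0]
    - [-1,0,0,0.008,0]
    - [-1,0,0,0.012,0]
    - [-1,0,0,0.016,0]
    - [-1,0,0,0.02,0]
    - [-1,0,0,0.025,0]
    - [-1,0,0,0.04,0]
    - [-1,0,0.02,0.07,0]
    - [-1,-0.01,0.06,0.08,0]
    - [-1,-0.02,0.1,0.08,0]

```text
clock: 43.75
tcp_pos: [0.6221, 0.0594, 0.3285]
orientation: [-0.097, 1.565, 0.1]
contact_force: [0.2, 0.3, -0.8]
grip_width: -0.0001
```

Emit:
play_rows:
  plan:
    - [-1,-0.03,0.04,0,0]
    - [-1,-0.05,0.09,0,0]
    - [-1,-0.06,0.13,0,0]
    - [-1,-0.06,0.14,0,0]
    - [-1,-0.06,0.14,0,0]

```text
clock: 44.25
tcp_pos: [0.5606, 0.2019, 0.3259]
orientation: [-0.104, 1.569, 0.105]
contact_force: [-0.0, -0.7, -0.3]
grip_width: -0.0004
```

```bash
python3 - <<'E'
from h import *
th=np.load('th.npy'); o=r.get_obs(); print(o['clock'],o['tcp_pos'].round(3),o['contact_force'].round(1))
p=r.grab_frame('top'); im=p['pixels'][150:270,280:420]; im=cv2.convertScaleAbs(im,alpha=1.6); cv2.imwrite('pics/t28.png',cv2.resize(im,None,fx=5,fy=5,interpolation=cv2.INTER_CUBIC))
d=cv2.absdiff(p['pixels'],np.load('top4.npz')['pixels']); cv2.imwrite('pics/d28.png',cv2.convertScaleAbs(d,alpha=5))
p=r.grab_frame('scene'); cv2.imwrite('pics/s28.png',cv2.resize(p['pixels'][120:360,100:520],None,fx=1.8,fy=1.8,interpolation=cv2.INTER_CUBIC))
E
```

```text
44.25 [0.561 0.202 0.326] [-0.  -0.7 -0.3]
```

View pics/t28.png

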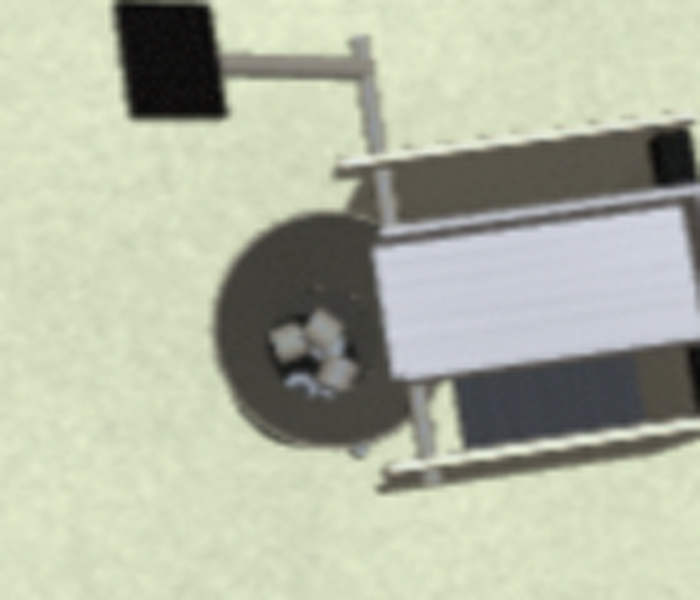

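View pics/d28.png

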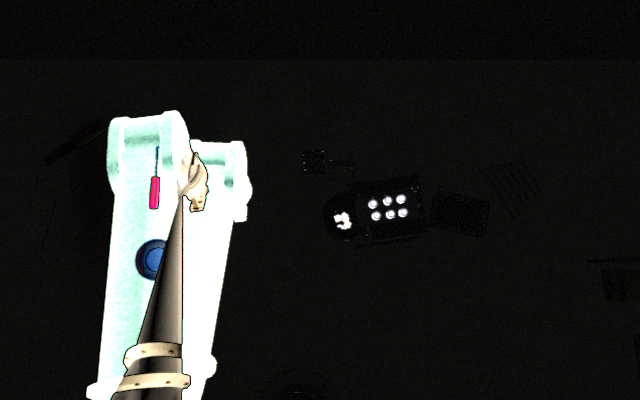

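View pics/s28.png

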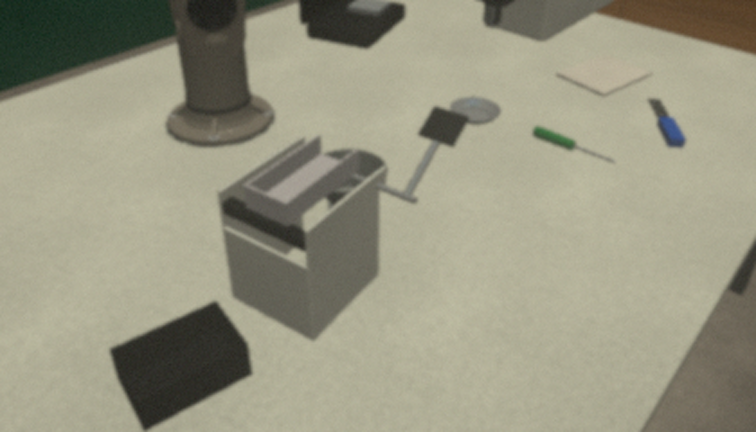

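The trough is back level and empty, the jar's rim has not moved, and the bystanders and the bench around them are unchanged. Handing in.

```bash
python3 - <<'E'
from h import *
print(r.hand_in(), r.get_obs()['clock'])
E
```

```text
the job is handed in; nothing more can be done
the job is handed in; nothing more can be done
```

The job is handed in at about 44 s. The jar is home in the V stop, all six blanks appear to be in it, and the trough is back level.

**Sliding the jar:** I moved it with the fingers spread inside its bore and its weight mostly or fully carried, so it may have hovered up to about 1 mm off the bench at times. The final approach met the stop gently: about 2 N at first touch, and about 6 N as I set it down.

**Pouring:** I pressed the paddle slowly to roughly 35–40°. The blanks slid into the funnel, and I let the trough back gently.

**Last checks:**
- **Blanks:** The trough is empty and nothing lies on the bench or the funnel wall. The pieces I could make out lie on the jar's floor (depth 25–44 mm). I could not count all six separately, because some hide others.
- **Jar:** It is upright and did not move during the pour. The rim fit puts it within about 1 mm of home, on a calibration good to about 2 mm.
- **Bystanders:** The dish, screwdriver and bin look unmoved.

**What went wrong on the way:**
- **Tipping:** My first try, gripping the rim, made the jar rock a few degrees before it settled back. Two slides with a shallow bore grip tipped it briefly as well.
- **Hand on the lip:** The hand touched the trough's lip lightly twice (about 7 N), and probably once more during the slide (about 20 N).
- **Regripping:** The first two seatings left the jar about 2 mm off home, so I regripped and seated it again.

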